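# Release a practice bone from the dispenser and stand it up

## Robot

A 6-joint arm with a two-finger parallel gripper is mounted at the origin on the work surface. World frame = base frame: x ahead of the robot, y to its left, z up, the work surface at z = 0. Lengths are in m, angles in rad, forces in N, time in s.
With the tool pointing down it reaches from about 0.425 to 0.95 m from the base axis. Payload 3.5 kg.
Tool frame: the origin (TCP) lies at the very end of the fingers, on their centre line; the grasp point (between the pads) lies 19 mm behind it; y points along the fingers, z is the direction in which the jaws open and shut, and the axes are right-handed (so a half turn about y gives the same grasp; the last joint's range is limited). The gripper opens to 85 mm and grips with 20 to 120 N. Pads are 22 mm wide; open, the fingers measure 114 mm over their backs; the gripper's body (76 mm by 85 mm) begins 54 mm behind the grasp point. The pads swing forward as they close: fully open they stand 13 mm farther back than shut.
Start: joints at [-1.467, 0.286, 1.577, -0, 1.279, -0.15], TCP at [0.17, -0.653, 0.231] pointing down, gripper open.
Joint ranges: [-2.77, 2.77], [-0.9, 2.22], [0.21, 2.48], [-1.53, 4.67], [0.24, 2.81], [-2.84, 2.84]. Speed limits (rad/s): [2.79, 2.79, 3.14, 3.14, 3.14, 3.14].

## Interface

Orientations are given as a unit quaternion [x, y, z, w].
In Python, from plant import ctrl, cams gives the robot as it stands.
- The arm moves only by the tool play_rows, never from a script. Its argument "steps" is a list of rows, each an object of numbers: "claw": the finger opening in cm, from 0 to 8.54; "tx", "ty", "tz": the shift along the tool's x, y, z in cm; "ax", "ay", "az": the turn, a rotation vector about the tool's x, y, z in degrees. A call has 1 to 12 rows; each row is the pose to reach, as a shift and turn from the pose commanded when the call began, along the tool's axes at that moment; what a row does not reach only later rows make up. A row lasts 1/12 s, in which the tool goes at most 41.7 mm and 7.16 degrees, less where a joint would pass 70% of its speed; a pose out of reach is approached as far as the arm can. A call with a gripper value outside its range is refused whole. The fingers move at their own pace and stop on an object; "grip_force" is the grip in N (left out, the last holds). Time passes only in rows, so rows that repeat a pose let the fingers close. It gives the time, the measured TCP pose, the force and the opening at its end, in the units of the state.
- ctrl.get_state(): the state, without advancing time (a new reading comes with each control period).
- cams.read_camera(name): name is "side" or "top"; returns (picture, depth): 480x640x3 uint8, blue, green, red; 480x640 float32, m along the optical axis (not along the pixel's ray), 0 where there is no reading.
- cams.camera_model(name): a dict with "intrinsics" (3x3 intrinsics, pixels), "distortion" ([k1, k2, p1, p2, k3] as OpenCV has them; the pictures are not rectified), "rvec" (rotation vector, rad) and "tvec" (3), from world to camera coordinates, as OpenCV has them. Camera axes: x right, y down, z forward; pixel columns grow to the right and rows downward; lengths in m; the calibration is good to about 2 mm. A picture is of the moment at which its call begins. camera_model takes no time and is no camera call.
- ctrl.sign_off(): hands the job in, once; it reports no verdict.
The state is a dict: "time": time; "qpos": joint angles; "dq": joint speeds; "joint_efforts": joint torques, N m; "eef_pos": TCP position; "tcp_rot": TCP orientation; "contact_force": force on the tool from outside, world axes, zero at the start; "wrist_torque": the same for the moment, N m; "opening": opening from 0.0 (shut) to 1.0 (fully open).
Only numpy, scipy, OpenCV 4.12 (cv2) and the standard library are available. Lean on these libraries where they do the work, as an engineer would, in place of code of your own. Each camera call takes 0.05 s, during which the arm holds its last target.

## Task

Push the orange spring slide of the dispenser to its end stop and hold it there until the bone model has slid down into the trough and lies still, then let the slide go so that it snaps home by itself. Then take the bone and stand it upright, ball up, inside the white circle on the round blue pad: set it down gently, let go and make sure that it stays standing still. Leave everything else where it is.

Things in the scene. Friction and masses are not known exactly. Their poses are not given: they have to be found in the camera images.
- slide (a joint): travel of the dispenser's orange spring slide: 0 at home (gate shut), 0.060 m at its end stop (gate fully open). A spring pushes it home: about 4.5 N to start moving, about 10.5 N at the end; let go, it snaps back in under half a second.
- paddle (a point): centre of the outer face of the slide's upright orange paddle (60 mm wide, 78 mm high, 8 mm thick; a steel rod behind it leads under the chute to the gate). Push on this face along this frame's -y (level), 60 mm, to open the gate; z is up, x points level to the side on which the chute climbs. It moves with the slide. Nothing stands above it; at the end it is still 37 mm clear of the chute's side wall.
- dispenser: fixed blue and silver stand, 0.29 m high: a chute 46 mm wide inside that climbs at 45 degrees towards this frame's +x, a gate 165 mm up the slope, above it a clear hood under which the bone waits. Origin on the table, 10 mm from under trough_foot; z up. Base plate 270 x 110 x 14 mm.
- trough_foot (a point): fixed point at the open lower end of the chute, 56 mm above the table: the bone's foot centre comes to rest within 10 mm of it. x points level to the side on which the chute climbs, z up. The bone rests with its ball up the slope, leaning about 42 degrees from upright towards +x. Beside the middle of the resting bone the chute has no side walls and is 24 mm wide over 65 mm, so fingers can pass on either side.
- bone_mid (a point): the loose bone-coloured bone model, half-way up on its axis: a round shaft 27 mm in diameter with a flat foot 30 mm across (57.5 mm below this point along -z) and a ball 40 mm across at the top, 115 mm long in all; z runs from foot to ball. It weighs 0.14 to 0.28 kg, mostly in the ball. Round about its axis. The shaft is free to grip from 12 mm to 75 mm above the foot.
- bone_foot (a point): centre of the flat underside of the bone model's foot; z runs towards the ball.
- pad_top (a point): centre of the top face of the round blue stand pad, a fixed disc 90 mm across and 12 mm high with a thin white circle 52 mm across on it; z is up.
- pad: the blue stand pad itself, origin at the centre of its underside.
- bone: the bone model, origin at the centre of its foot, z towards the ball.
- driver: bystander, leave it alone: white and silver powered driver lying down, about 240 x 52 x 52 mm; origin at the middle of its underside
- screwdriver: bystander, leave it alone: screwdriver lying down; origin at the middle of its underside
- mallet: bystander, leave it alone: hammer lying down; origin at the middle of its underside
- brush: bystander, leave it alone: cleaning brush lying down; origin at the middle of its underside
- offcut: bystander, leave it alone: bone-coloured shaft piece lying down, about 140 x 38 x 30 mm; origin at the middle of its underside
- pin_can: bystander, leave it alone: standing can of pins, 60 across, 85 high; origin at the middle of its underside
- jar: bystander, leave it alone: standing clear jar, 64 across, 80 high; origin at the middle of its underside
Not all that is in view belongs to the job. Of the things that look like the pad, the middle-sized one is meant.

How it is judged:
By the outcome, as a careful person would: the job done as asked, in the order asked, and still so for the second after the job is handed in, with the robot touching nothing.
It also fails if it takes over 72 s, if anything falls off the work surface, if the arm or the gripper's body presses on something with over 40 N, if the wrist force passes 120 N, or if a joint passes its speed limit or range.

## Working session

There is one attempt and no reset: what is moved stays moved. The work goes in short steps, Python scripts to look and compute and a tool call to move; the robot and the scene stay as the last step left them, time stands still between calls to the robot, and variables do not carry over. Pictures are saved under pics/ and viewed, and the job is handed in when it is done.

Besides the shell and the picture viewer there is one more tool, called after ">>>" as name(argument=value, ...), one argument or row to a line, values as JSON. play_rows: Moves the arm, as the interface text tells. Its arguments: {"type":"object","properties":{"steps":{"type":"array","items":{"type":"object","properties":{"claw":{"type":"number"},"tx":{"type":"number"},"ty":{"type":"number"},"tz":{"type":"number"},"ax":{"type":"number"},"ay":{"type":"number"},"az":{"type":"number"}}}},"grip_force":{"type":"number"}},"required":["steps"]}

```bash
ls; mkdir -p pics; python3 - <<'E'
from plant import ctrl,cams
import cv2,numpy as np
for n in("side","top"):
    p,d=cams.read_camera(n);cv2.imwrite(f"pics/{n}0.png",p);np.save(f"pics/{n}0.npy",d)
    print(n,cams.camera_model(n))
print(ctrl.get_state())
E
```

```text
pics
side {'intrinsics': array([[517.15369157,   0.        , 319.46530363],
       [  0.        , 517.15369157, 243.57976066],
       [  0.        ,   0.        ,   1.        ]]), 'distortion': array([-0.07230623,  0.        ,  0.        ,  0.        ,  0.        ]), 'rvec': array([ 2.14783361, -0.24850573,  0.13310075]), 'tvec': array([-0.47200679,  0.1715479 ,  1.2648889 ])}
top {'intrinsics': array([[593.51731624,   0.        , 320.05388907],
       [  0.        , 593.51731624, 236.12228356],
       [  0.        ,   0.        ,   1.        ]]), 'distortion': array([-0.18000625,  0.        ,  0.        ,  0.        ,  0.        ]), 'rvec': array([ 2.09362165, -2.13511613,  0.2051063 ]), 'tvec': array([-1.09585885e-03,  5.09850793e-01,  1.41029344e+00])}
{'time': 0.1, 'qpos': array([-1.46701894e+00,  2.87096063e-01,  1.57803823e+00,  1.10162487e-05,
        1.27863493e+00, -1.50002463e-01]), 'dq': array([ 1.54908525e-04, -1.87742190e-03, -2.01400968e-03,  2.32945062e-04,
        5.72547439e-05,  6.98399082e-04]), 'joint_efforts': array([ 8.22533348e-04, -4.07298911e+01, -2.93698990e+01, -1.40257494e-04,
        3.40677259e-03, -9.57100895e-06]), 'eef_pos': array([ 0.16943481, -0.65276401,  0.23006873]), 'tcp_rot': array([-0.08946146,  0.7021908 , -0.70065232,  0.08950449]), 'contact_force': array([ 0.10709858,  0.17322935, -0.34440854]), 'wrist_torque': array([ 0.01827866, -0.01408172, -0.03326319]), 'opening': 1.003126795857076}
```

View pics/side0.png

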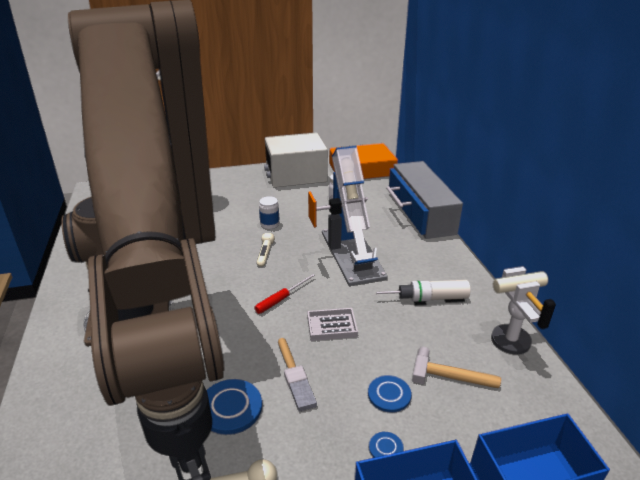

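View pics/top0.png

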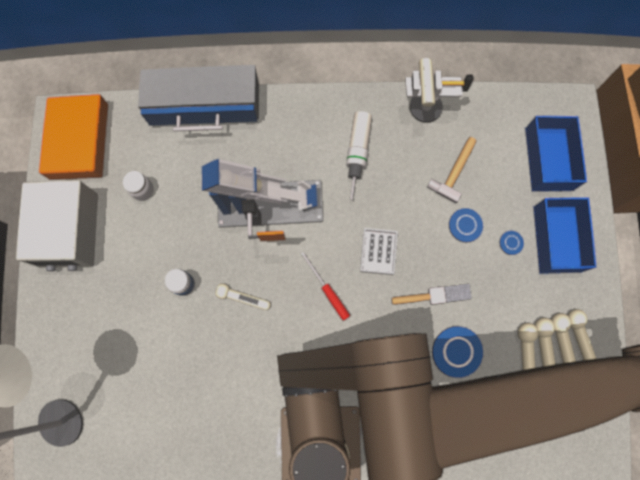

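Top view: candidates for the pad are the blue discs at (458,352) large, (466,225) middle and (512,243) small, so I choose the middle one. For the bone, the bones at (530–580,330) on the right, the mock-up at (427,85) and the offcut-like piece at (243,297) are lookalikes; the wanted one is under the dispenser hood at about (235,180). For the paddle, the orange plate at (268,236) is the one, not the orange box at (72,135).

```bash
cat > h.py <<'E'
import cv2,numpy as np
from scipy.spatial.transform import Rotation as R
from plant import ctrl,cams
def cm(n):
    m=cams.camera_model(n);return m["intrinsics"],m["distortion"],cv2.Rodrigues(m["rvec"])[0],m["tvec"]
def ray(n,uv):
    K,D,Rm,t=cm(n);q=cv2.undistortPoints(np.float64(uv).reshape(-1,1,2),K,D)[:,0]
    return -Rm.T@t, np.c_[q,np.ones(len(q))]@Rm
def onz(n,uv,z):
    c,r=ray(n,uv);return c+r*((z-c[2])/r[:,2])[:,None]
def dep(n,d,uv):
    uv=np.asarray(uv);c,r=ray(n,uv);return c+r*d[uv[:,1],uv[:,0]][:,None]
def proj(n,P):
    K,D,Rm,t=cm(n);return cv2.projectPoints(np.float64(P).reshape(-1,1,3),cv2.Rodrigues(Rm)[0],t,K,D)[0][:,0]
def maskpts(n,p,d,lo,hi,box):
    h=cv2.cvtColor(p,cv2.COLOR_BGR2HSV);m=cv2.inRange(h,lo,hi);x0,y0,x1,y1=box
    k=np.zeros_like(m);k[y0:y1,x0:x1]=m[y0:y1,x0:x1]
    v,u=np.nonzero(k);uv=np.c_[u,v];P=dep(n,d,uv);return uv,P[d[v,u]>0]
E
python3 - <<'E'
from h import *
np.set_printoptions(precision=4,suppress=True)
for n,box in(("top",(440,200,495,250)),("side",(360,370,420,416))):
    p=cv2.imread(f"pics/{n}0.png");d=np.load(f"pics/{n}0.npy")
    uv,P=maskpts(n,p,d,(100,120,50),(125,255,255),box)
    hull=cv2.convexHull(uv.astype(np.int32));e=cv2.fitEllipse(hull)
    Q=onz(n,hull[:,0],.012);c,r=cv2.minEnclosingCircle(Q[:,:2].astype(np.float32))
    print(n,"pad",e,onz(n,[e[0]],.012),c,r,np.median(P,0))
    W=onz(n,*[ [x+np.array([0,0]) for x in np.argwhere(cv2.inRange(p[box[1]:box[3],box[0]:box[2]],(120,120,120),(255,255,255))) [:, ::-1]+np.array(box[:2])] ],.012)
    W=W[np.linalg.norm(W[:,:2]-c,axis=1)<.035]; c2,r2=cv2.minEnclosingCircle(W[:,:2].astype(np.float32));print(" white",c2,r2,len(W))
for n,box in(("top",(245,222,295,250)),("side",(300,185,322,235))):
    p=cv2.imread(f"pics/{n}0.png");d=np.load(f"pics/{n}0.npy")
    uv,P=maskpts(n,p,d,(5,150,80),(20,255,255),box)
    print(n,"paddle",uv.min(0),uv.max(0),len(P),P.min(0),P.max(0),np.median(P,0))
    print(cv2.minAreaRect(P[:,:2].astype(np.float32)), proj(n,P.mean(0)))
p=cv2.imread("pics/top0.png")[130:260,180:350];q=cv2.imread("pics/side0.png")[130:300,280:430]
cv2.imwrite("pics/c0.png",np.hstack([cv2.resize(p,(450,344),interpolation=2),cv2.resize(q,(304,344),interpolation=2)]))
E
```

```text
top pad ((465.5599365234375, 224.7274932861328), (31.03870964050293, 32.34716033935547), 137.04327392578125) [[ 0.5397 -0.3843  0.012 ]] (0.5400094985961914, -0.3842158317565918) 0.042063161730766296 [ 0.5392 -0.3839  0.0116]
 white (0.5413233637809753, -0.3853348195552826) 0.02720990590751171 109
side pad ((389.1750793457031, 393.40191650390625), (35.498863220214844, 43.447021484375), 103.26094818115234) [[ 0.5387 -0.3911  0.012 ]] (0.539206862449646, -0.3897915482521057) 0.046376876533031464 [ 0.5387 -0.391   0.0104]
 white (0.5410838723182678, -0.38529059290885925) 0.026635512709617615 117
top paddle [258 232] [282 236] 89 [0.4815 0.0712 0.2002] [0.4891 0.1243 0.2209] [0.4849 0.0981 0.2138]
((0.48595917224884033, 0.09777404367923737), (0.007370390929281712, 0.05315897613763809), 2.935938596725464) [[269.8972 233.5296]]
side paddle [309 192] [315 226] 189 [0.4828 0.0666 0.1411] [0.4908 0.1241 0.2161] [0.485  0.0837 0.1835]
((0.4865928888320923, 0.0953221395611763), (0.007141670677810907, 0.05756824091076851), 1.766950249671936) [[312.0197 208.6957]]
```

View pics/c0.png

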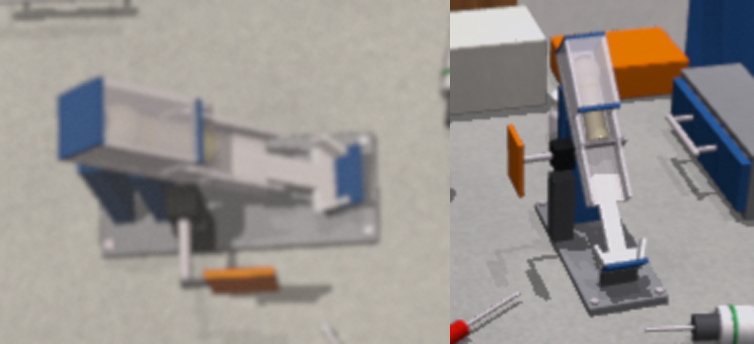

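The crop shows the orange paddle with its rod, at about (240,280) in the left panel, and the bone under the hood. The middle pad is confirmed at about (0.541,-0.386), r≈0.045. Next I need the dispenser frame.

```bash
python3 - <<'E'
from h import *
np.set_printoptions(precision=4,suppress=True)
A=[]
for n,box in(("top",(190,140,340,235)),("side",(310,140,400,290))):
    d=np.load(f"pics/{n}0.npy");v,u=np.mgrid[box[1]:box[3],box[0]:box[2]];uv=np.c_[u.ravel(),v.ravel()];P=dep(n,d,uv);ok=d[uv[:,1],uv[:,0]]>0
    P=P[ok]; B=P[(P[:,2]>.009)&(P[:,2]<.019)&(P[:,1]<.3)&(P[:,1]>-.1)]
    print(n,len(B),cv2.minAreaRect(B[:,:2].astype(np.float32)))
    A.append(P)
P=A[0]
# chute profile: bins in y
for y in np.arange(-.04,.27,.02):
    for i,n in enumerate(("top","side")):
        S=A[i][(abs(A[i][:,1]-y)<.004)&(A[i][:,2]>.03)&(A[i][:,0]>.5)&(A[i][:,0]<.72)]
        if len(S):print(n,round(y,2),"x",S[:,0].min(),S[:,0].max(),"z",np.percentile(S[:,2],[0,10,50,90,100]))
print(onz("top",[(218,227),(322,221),(322,181)],.014))
for z,n,uv in((0,"x",0),):pass
d=np.load("pics/top0.npy")
for n,ob in(("top",(250,50)),):pass
E
```

```text
top 1644 ((0.6534306406974792, 0.11804714798927307), (0.2080611139535904, 0.2693897485733032), 2.188035726547241)
side 1120 ((0.6027789115905762, 0.10158960521221161), (0.2509428560733795, 0.2024737000465393), 68.60317993164062)
top 0.0 x 0.5819065776907706 0.6386175090874567 z [0.0565 0.061  0.0643 0.0675 0.0715]
side 0.0 x 0.5840488733159224 0.6395893312649332 z [0.0546 0.0585 0.0631 0.0661 0.0677]
top 0.02 x 0.579446639529029 0.6430965585801931 z [0.0362 0.0434 0.0491 0.0676 0.0748]
side 0.02 x 0.5796784102200009 0.6412833688276782 z [0.0302 0.0326 0.05   0.0645 0.0696]
top 0.04 x 0.5740390240463362 0.643942003836461 z [0.0478 0.0521 0.0597 0.0669 0.0728]
side 0.04 x 0.5769854921921842 0.6420426907859214 z [0.0489 0.0535 0.0584 0.0633 0.066 ]
top 0.06 x 0.5956974652038618 0.6209925276986161 z [0.0727 0.078  0.0809 0.0863 0.0892]
side 0.06 x 0.5968393065398848 0.6238091372417367 z [0.0663 0.0695 0.0777 0.0838 0.0877]
top 0.08 x 0.5799343718375749 0.6380908963031111 z [0.0937 0.0986 0.1058 0.1348 0.1403]
side 0.08 x 0.5809377663464705 0.6373471372313736 z [0.088  0.0927 0.1055 0.13 
[... 798 characters left out ...]
7]
side 0.18 x 0.5771513259043592 0.6332553693878478 z [0.03   0.0361 0.2018 0.2734 0.2835]
top 0.2 x 0.5755012982784179 0.6337446621373592 z [0.0426 0.2383 0.2915 0.2972 0.3009]
side 0.2 x 0.5770370492875754 0.6336674874233914 z [0.1553 0.2421 0.2885 0.2948 0.2974]
top 0.22 x 0.5742353423535634 0.63288546063166 z [0.0325 0.0537 0.1531 0.2804 0.2872]
side 0.22 x 0.5762706624465102 0.5882946309289936 z [0.1344 0.1418 0.1757 0.2575 0.2758]
top 0.24 x 0.5753250250445922 0.6316306326351916 z [0.0604 0.1833 0.2578 0.2626 0.2652]
side 0.24 x 0.5759053219349967 0.5826187495016817 z [0.1259 0.141  0.2021 0.255  0.2598]
[[ 0.5462  0.2488  0.014 ]
 [ 0.5562 -0.0167  0.014 ]
 [ 0.6619 -0.0187  0.014 ]]
```

```bash
cat >> h.py <<'E'
def down(yaw_z,tilt=0):  # tool y down, tool z horizontal at heading yaw_z (deg)
    z=np.array([np.cos(np.radians(yaw_z)),np.sin(np.radians(yaw_z)),0]);y=np.array([0,0,-1.]);return np.c_[np.cross(y,z),y,z]
def delta(P0,R0,P1,R1):
    return R0.T@(np.asarray(P1)-P0)*100, np.degrees(R.from_matrix(R0.T@R1).as_rotvec())
def st():
    s=ctrl.get_state();return s,s["eef_pos"],R.from_quat(s["tcp_rot"]).as_matrix()
np.set_printoptions(precision=3,suppress=True)
E
python3 - <<'E'
from h import *
s,P,M=st();print(M)
for yz in (0,90,180,-90,2.2,92.2,-87.8): 
    print(yz,delta(P,M,[.45,-.30,.25],down(yz)),delta(P,M,[.45,.096,.25],down(yz)))
E
```

```text
[[-0.968 -0.     0.251]
 [-0.251  0.002 -0.968]
 [-0.    -1.    -0.002]]
0 (array([-36.015,  -1.923, -27.107]), array([  0.092, -75.46 ,  -0.098])) (array([-45.957,  -1.837, -65.438]), array([  0.092, -75.46 ,  -0.098]))
90 (array([-36.015,  -1.923, -27.107]), array([  -0.005, -165.46 ,   -0.181])) (array([-45.957,  -1.837, -65.438]), array([  -0.005, -165.46 ,   -0.181]))
180 (array([-36.015,  -1.923, -27.107]), array([  0.105, 104.54 ,   0.099])) (array([-45.957,  -1.837, -65.438]), array([  0.105, 104.54 ,   0.099]))
-90 (array([-36.015,  -1.923, -27.107]), array([ 0.125, 14.54 , -0.003])) (array([-45.957,  -1.837, -65.438]), array([ 0.125, 14.54 , -0.003]))
2.2 (array([-36.015,  -1.923, -27.107]), array([  0.091, -77.66 ,  -0.1  ])) (array([-45.957,  -1.837, -65.438]), array([  0.091, -77.66 ,  -0.1  ]))
92.2 (array([-36.015,  -1.923, -27.107]), array([  -0.009, -167.66 ,   -0.183])) (array([-45.957,  -1.837, -65.438]), array([  -0.009, -167.66 ,   -0.183]))
-87.8 (array([-36.015,  -1.923, -27.107]), array([ 0.125, 12.34 , -0.006])) (array([-45.957,  -1.837, -65.438]), array([ 0.125, 12.34 , -0.006]))
```

>>> play_rows(
  steps=[
    {"claw":0,"tx":-36,"ty":-2,"tz":-27,"ay":-77.7},
    {"claw":0,"tx":-36,"ty":-2,"tz":-27,"ay":-77.7},
    {"claw":0,"tx":-36,"ty":-2,"tz":-27,"ay":-77.7},
    {"claw":0,"tx":-36,"ty":-2,"tz":-27,"ay":-77.7},
    {"claw":0,"tx":-36,"ty":-2,"tz":-27,"ay":-77.7},
    {"claw":0,"tx":-36,"ty":-2,"tz":-27,"ay":-77.7},
    {"claw":0,"tx":-36,"ty":-2,"tz":-27,"ay":-77.7},
    {"claw":0,"tx":-36,"ty":-2,"tz":-27,"ay":-77.7},
    {"claw":0,"tx":-36,"ty":-2,"tz":-27,"ay":-77.7},
    {"claw":0,"tx":-36,"ty":-2,"tz":-27,"ay":-77.7},
    {"claw":0,"tx":-36,"ty":-2,"tz":-27,"ay":-77.7},
    {"claw":0,"tx":-36,"ty":-2,"tz":-27,"ay":-77.7},
  ],
)

```text
invalid input at $.steps[0]: expected keys claw, tx, ty, tz, ax, ay, az
```

```bash
python3 - <<'E'
from h import *
s,P,M=st();print(s["time"],P,M,s["qpos"],s["opening"],s["contact_force"])
print(delta(P,M,[.445,.092,.25],down(2.2)))
E
```

```text
0.1 [ 0.169 -0.653  0.23 ] [[-0.968 -0.     0.251]
 [-0.251  0.002 -0.968]
 [-0.    -1.    -0.002]] [-1.467  0.287  1.578  0.     1.279 -0.15 ] 1.003126795857076 [ 0.107  0.173 -0.344]
(array([-45.373,  -1.838, -65.177]), array([  0.091, -77.66 ,  -0.1  ]))
```

>>> play_rows(
  steps=[
    {"claw":0,"tx":-36,"ty":-2,"tz":-27,"ax":0,"ay":-77.7,"az":0},
    {"claw":0,"tx":-36,"ty":-2,"tz":-27,"ax":0,"ay":-77.7,"az":0},
    {"claw":0,"tx":-36,"ty":-2,"tz":-27,"ax":0,"ay":-77.7,"az":0},
    {"claw":0,"tx":-36,"ty":-2,"tz":-27,"ax":0,"ay":-77.7,"az":0},
    {"claw":0,"tx":-36,"ty":-2,"tz":-27,"ax":0,"ay":-77.7,"az":0},
    {"claw":0,"tx":-36,"ty":-2,"tz":-27,"ax":0,"ay":-77.7,"az":0},
    {"claw":0,"tx":-36,"ty":-2,"tz":-27,"ax":0,"ay":-77.7,"az":0},
    {"claw":0,"tx":-36,"ty":-2,"tz":-27,"ax":0,"ay":-77.7,"az":0},
    {"claw":0,"tx":-36,"ty":-2,"tz":-27,"ax":0,"ay":-77.7,"az":0},
    {"claw":0,"tx":-36,"ty":-2,"tz":-27,"ax":0,"ay":-77.7,"az":0},
    {"claw":0,"tx":-36,"ty":-2,"tz":-27,"ax":0,"ay":-77.7,"az":0},
    {"claw":0,"tx":-36,"ty":-2,"tz":-27,"ax":0,"ay":-77.7,"az":0},
  ],
)

```text
time: 1.1
eef_pos: [0.4529, -0.2969, 0.2513]
tcp_rot: [-0.511, 0.488, -0.488, 0.513]
contact_force: [0.8, -0.1, -0.1]
opening: -0.001
```

```bash
python3 - <<'E'
from h import *
s,P,M=st();print(s["time"],P,M,s["qpos"],s["opening"],s["contact_force"])
print(delta(P,M,[.445,.092,.25],down(2.2)))
E
```

```text
1.1 [ 0.453 -0.297  0.251] [[ 0.049  0.001  0.999]
 [-0.999  0.002  0.049]
 [-0.002 -1.     0.001]] [-0.769 -0.025  1.884  0.003  1.283 -0.818] -0.0014333676814455565 [ 0.795 -0.101 -0.128]
(array([-38.879,   0.21 ,   1.1  ]), array([-0.084,  0.589, -0.112]))
```

>>> play_rows(
  steps=[
    {"claw":0,"tx":-39,"ty":0,"tz":1,"ax":0,"ay":0,"az":0},
    {"claw":0,"tx":-39,"ty":0,"tz":1,"ax":0,"ay":0,"az":0},
    {"claw":0,"tx":-39,"ty":0,"tz":1,"ax":0,"ay":0,"az":0},
    {"claw":0,"tx":-39,"ty":0,"tz":1,"ax":0,"ay":0,"az":0},
    {"claw":0,"tx":-39,"ty":0,"tz":1,"ax":0,"ay":0,"az":0},
    {"claw":0,"tx":-39,"ty":0,"tz":1,"ax":0,"ay":0,"az":0},
    {"claw":0,"tx":-39,"ty":0,"tz":1,"ax":0,"ay":0,"az":0},
    {"claw":0,"tx":-39,"ty":0,"tz":1,"ax":0,"ay":0,"az":0},
    {"claw":0,"tx":-39,"ty":0,"tz":1,"ax":0,"ay":0,"az":0},
    {"claw":0,"tx":-39,"ty":0,"tz":1,"ax":0,"ay":0,"az":0},
    {"claw":0,"tx":-39,"ty":3,"tz":1,"ax":0,"ay":0,"az":0},
    {"claw":0,"tx":-39,"ty":6,"tz":1,"ax":0,"ay":0,"az":0},
  ],
)

```text
time: 2.1
eef_pos: [0.4462, 0.0896, 0.1926]
tcp_rot: [-0.509, 0.488, -0.491, 0.512]
contact_force: [0.3, -0.3, -0.6]
opening: 0.0
```

```bash
python3 - <<'E'
from h import *
s,P,M=st();print(s["time"],P,s["qpos"],s["opening"],s["contact_force"])
print(delta(P,M,[.455,.092,.175],down(2.2)))
for n,b in(("top",(180,130,350,300)),("side",(260,120,410,290))):
    p,d=cams.read_camera(n);cv2.imwrite(f"pics/{n}1.png",cv2.resize(p[b[1]:b[3],b[0]:b[2]],None,fx=3,fy=3))
E
```

```text
2.1 [0.446 0.09  0.193] [-0.025 -0.183  2.138 -0.     1.18  -0.067] 0.00028447031853517387 [ 0.278 -0.319 -0.563]
(array([-0.206,  1.762,  0.878]), array([-0.319,  0.187,  0.036]))
```

View pics/side1.png

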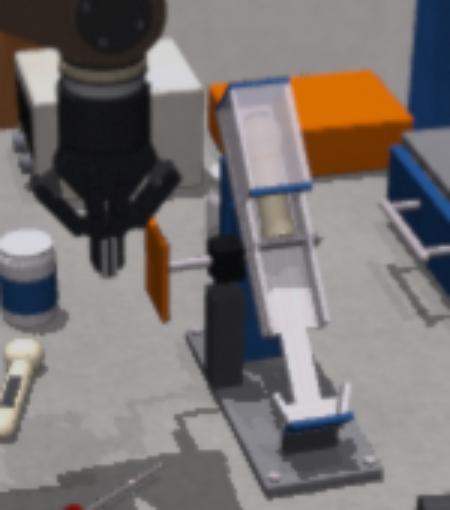

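The side view shows the shut fingers about 4 cm in front of the paddle. The knuckles stick out in the jaw direction and could pass over the paddle top, so I turn the tool 90° to put them alongside it.

>>> play_rows(
  steps=[
    {"claw":0,"tx":0,"ty":0,"tz":0,"ax":0,"ay":90,"az":0},
    {"claw":0,"tx":0,"ty":0,"tz":0,"ax":0,"ay":90,"az":0},
    {"claw":0,"tx":0,"ty":0,"tz":0,"ax":0,"ay":90,"az":0},
    {"claw":0,"tx":0,"ty":0,"tz":0,"ax":0,"ay":90,"az":0},
    {"claw":0,"tx":0,"ty":0,"tz":0,"ax":0,"ay":90,"az":0},
    {"claw":0,"tx":0,"ty":0,"tz":0,"ax":0,"ay":90,"az":0},
    {"claw":0,"tx":0,"ty":0,"tz":0,"ax":0,"ay":90,"az":0},
    {"claw":0,"tx":0,"ty":0,"tz":0,"ax":0,"ay":90,"az":0},
    {"claw":0,"tx":0,"ty":0,"tz":0,"ax":0,"ay":90,"az":0},
    {"claw":0,"tx":0,"ty":0,"tz":0,"ax":0,"ay":90,"az":0},
    {"claw":0,"tx":0,"ty":0,"tz":0,"ax":0,"ay":90,"az":0},
    {"claw":0,"tx":0,"ty":0,"tz":0,"ax":0,"ay":90,"az":0},
  ],
)

```text
time: 3.2
eef_pos: [0.4456, 0.0878, 0.193]
tcp_rot: [0.036, -0.706, 0.706, -0.037]
contact_force: [-0.5, -0.6, 1.1]
opening: 0.003
```

```bash
python3 - <<'E'
from h import *
s,P,M=st();print(s["time"],P,s["qpos"],s["opening"],s["contact_force"])
print(delta(P,M,[.455,.094,.17],down(-87.8)))
E
```

```text
3.2 [0.446 0.088 0.193] [-0.029 -0.183  2.138 -0.     1.185  1.439] 0.002660033784916972 [-0.495 -0.57   1.085]
(array([-0.99 ,  2.301, -0.521]), array([-0.017,  3.661, -0.089]))
```

>>> play_rows(
  steps=[
    {"claw":0,"tx":-1,"ty":2.3,"tz":-0.5,"ax":0,"ay":3.7,"az":0},
    {"claw":0,"tx":-1,"ty":2.3,"tz":-0.5,"ax":0,"ay":3.7,"az":0},
    {"claw":0,"tx":-1.8,"ty":2.3,"tz":-0.5,"ax":0,"ay":3.7,"az":0},
    {"claw":0,"tx":-2.4,"ty":2.3,"tz":-0.5,"ax":0,"ay":3.7,"az":0},
    {"claw":0,"tx":-3.0,"ty":2.3,"tz":-0.5,"ax":0,"ay":3.7,"az":0},
    {"claw":0,"tx":-3.6,"ty":2.3,"tz":-0.5,"ax":0,"ay":3.7,"az":0},
    {"claw":0,"tx":-4.4,"ty":2.3,"tz":-0.5,"ax":0,"ay":3.7,"az":0},
    {"claw":0,"tx":-5.2,"ty":2.3,"tz":-0.5,"ax":0,"ay":3.7,"az":0},
    {"claw":0,"tx":-6.0,"ty":2.3,"tz":-0.5,"ax":0,"ay":3.7,"az":0},
    {"claw":0,"tx":-6.8,"ty":2.3,"tz":-0.5,"ax":0,"ay":3.7,"az":0},
    {"claw":0,"tx":-7.4,"ty":2.3,"tz":-0.5,"ax":0,"ay":3.7,"az":0},
    {"claw":0,"tx":-7.8,"ty":2.3,"tz":-0.5,"ax":0,"ay":3.7,"az":0},
  ],
)

```text
time: 4.2
eef_pos: [0.5202, 0.1014, 0.1683]
tcp_rot: [0.019, -0.706, 0.707, -0.013]
contact_force: [-9.8, -1.5, 3.6]
opening: 0.002
```

```bash
python3 - <<'E'
from h import *
s,P,M=st();print(s["time"],P,s["contact_force"],M)
for n,b in(("top",(180,130,350,300)),("side",(260,120,410,290))):
    p,d=cams.read_camera(n);cv2.imwrite(f"pics/{n}2.png",cv2.resize(p[b[1]:b[3],b[0]:b[2]],None,fx=3,fy=3))
E
```

```text
4.2 [0.52  0.101 0.168] [-9.772 -1.538  3.644] [[-0.999 -0.008  0.046]
 [-0.046 -0.001 -0.999]
 [ 0.008 -1.     0.001]]
```

View pics/side2.png

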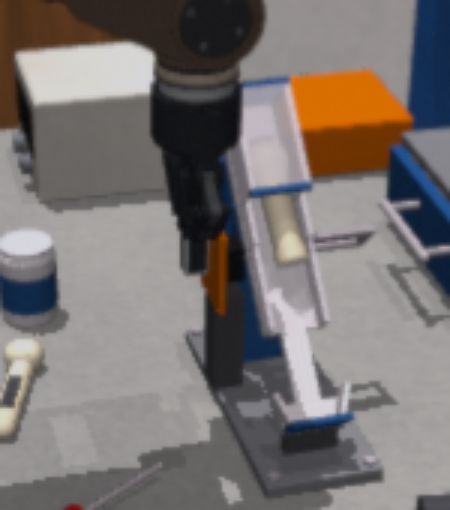

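View pics/top2.png

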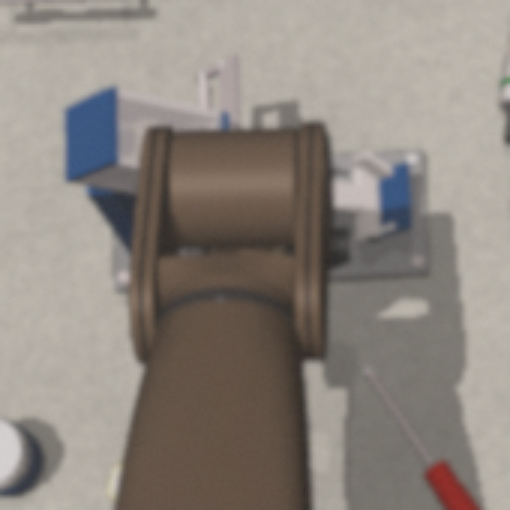

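The slide is about 5 cm in and the bone has started moving under the gate (side view at about (290,245)). I push on to the stop and hold.

>>> play_rows(
  steps=[
    {"claw":0,"tx":-0.4,"ty":0,"tz":0,"ax":0,"ay":0,"az":0},
    {"claw":0,"tx":-0.8,"ty":0,"tz":0,"ax":0,"ay":0,"az":0},
    {"claw":0,"tx":-1.1,"ty":0,"tz":0,"ax":0,"ay":0,"az":0},
    {"claw":0,"tx":-1.1,"ty":0,"tz":0,"ax":0,"ay":0,"az":0},
    {"claw":0,"tx":-1.1,"ty":0,"tz":0,"ax":0,"ay":0,"az":0},
  ],
)

```text
time: 4.72
eef_pos: [0.5296, 0.1021, 0.1682]
tcp_rot: [0.02, -0.707, 0.707, -0.012]
contact_force: [-12.5, -2.0, 4.7]
opening: -0.001
```

```bash
python3 - <<'E'
from h import *
s,P,M=st();print(s["time"],P,s["contact_force"])
E
```

```text
4.7167 [0.53  0.102 0.168] [-12.473  -2.009   4.711]
```

>>> play_rows(
  steps=[
    {"claw":0,"tx":-0.3,"ty":0,"tz":0,"ax":0,"ay":0,"az":0},
    {"claw":0,"tx":-0.3,"ty":0,"tz":0,"ax":0,"ay":0,"az":0},
    {"claw":0,"tx":-0.3,"ty":0,"tz":0,"ax":0,"ay":0,"az":0},
    {"claw":0,"tx":-0.3,"ty":0,"tz":0,"ax":0,"ay":0,"az":0},
  ],
)

```text
time: 5.05
eef_pos: [0.5294, 0.1021, 0.1682]
tcp_rot: [0.024, -0.706, 0.707, -0.009]
contact_force: [-23.8, -3.5, 10.5]
opening: -0.004
```

```bash
python3 - <<'E'
from h import *
s,P,M=st();print(s["time"],P,s["contact_force"])
n,b=("side",(260,120,410,290))
p,d=cams.read_camera(n);cv2.imwrite(f"pics/{n}3.png",cv2.resize(p[b[1]:b[3],b[0]:b[2]],None,fx=3,fy=3))
E
```

```text
5.05 [0.529 0.102 0.168] [-23.84   -3.52   10.539]
```

View pics/side3.png

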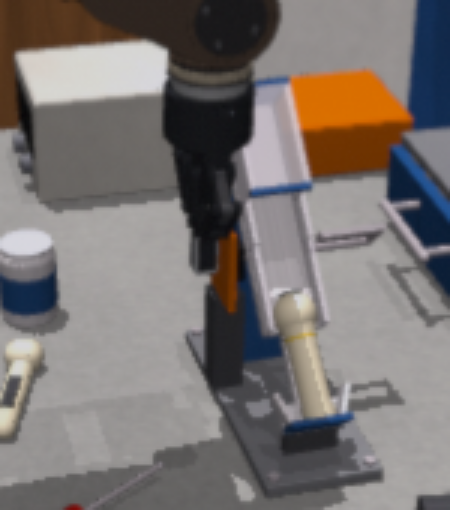

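The slide is on its stop (force rose, travel stopped) and the bone lies in the trough. I hold a second longer and check that it is still.

>>> play_rows(
  steps=[
    {"claw":0,"tx":0,"ty":0,"tz":0,"ax":0,"ay":0,"az":0},
    {"claw":0,"tx":0,"ty":0,"tz":0,"ax":0,"ay":0,"az":0},
    {"claw":0,"tx":0,"ty":0,"tz":0,"ax":0,"ay":0,"az":0},
    {"claw":0,"tx":0,"ty":0,"tz":0,"ax":0,"ay":0,"az":0},
    {"claw":0,"tx":0,"ty":0,"tz":0,"ax":0,"ay":0,"az":0},
    {"claw":0,"tx":0,"ty":0,"tz":0,"ax":0,"ay":0,"az":0},
    {"claw":0,"tx":0,"ty":0,"tz":0,"ax":0,"ay":0,"az":0},
    {"claw":0,"tx":0,"ty":0,"tz":0,"ax":0,"ay":0,"az":0},
    {"claw":0,"tx":0,"ty":0,"tz":0,"ax":0,"ay":0,"az":0},
    {"claw":0,"tx":0,"ty":0,"tz":0,"ax":0,"ay":0,"az":0},
  ],
)

```text
time: 5.93
eef_pos: [0.5294, 0.1021, 0.1682]
tcp_rot: [0.024, -0.706, 0.707, -0.009]
contact_force: [-23.8, -2.6, 10.5]
opening: -0.001
```

```bash
python3 - <<'E'
from h import *
s,P,M=st();print(s["time"],P,s["contact_force"])
q=[]
for i in range(3):
    p,d=cams.read_camera("side");b=(340,210,385,270)
    q.append(p[b[1]:b[3],b[0]:b[2]].astype(int))
print([abs(q[i]-q[0]).mean() for i in(1,2)])
cv2.imwrite("pics/side4.png",cv2.resize(p[150:300,300:420],None,fx=4,fy=4))
a=cv2.imread("pics/side3.png")[:, :];a=cv2.resize(a,(150,170))
old=a[90:150,80:125].astype(int);print(abs(old-q[0]).mean())
E
```

```text
5.9333 [0.529 0.102 0.168] [-23.818  -2.627  10.478]
[np.float64(0.4149382716049383), np.float64(0.42074074074074075)]
0.42407407407407405
```

>>> play_rows(
  steps=[
    {"claw":0,"tx":4.1,"ty":0,"tz":0,"ax":0,"ay":0,"az":0},
    {"claw":0,"tx":8.2,"ty":0,"tz":0,"ax":0,"ay":0,"az":0},
    {"claw":0,"tx":9.0,"ty":0,"tz":0,"ax":0,"ay":0,"az":0},
    {"claw":0,"tx":9.0,"ty":0,"tz":0,"ax":0,"ay":0,"az":0},
  ],
)

```text
time: 6.42
eef_pos: [0.4443, 0.0986, 0.1684]
tcp_rot: [-0.016, 0.707, -0.707, 0.016]
contact_force: [0.8, 0.5, 0.3]
opening: 0.0
```

```bash
python3 - <<'E'
from h import *
s,P,M=st();print(s["time"],P,s["contact_force"])
p,d=cams.read_camera("side");cv2.imwrite("pics/side5.png",cv2.resize(p[120:290,260:410],None,fx=3,fy=3))
uv,Q=maskpts("side",p,d,(5,150,80),(20,255,255),(295,180,345,240))
print(Q.min(0),Q.max(0))
E
```

```text
6.4167 [0.444 0.099 0.168] [0.842 0.517 0.264]
[0.483 0.066 0.139] [0.491 0.122 0.215]
```

View pics/side5.png

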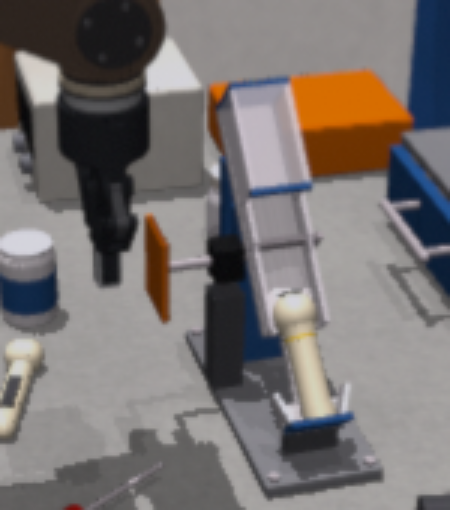

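The slide is home (paddle face x back at 0.483) and the bone is still. Now I measure the bone.

```bash
python3 - <<'E'
from h import *
Pall=[]
for n,b in(("side",(330,205,385,275)),("top",(255,170,325,215))):
    p,d=cams.read_camera(n);cv2.imwrite(f"pics/{n}6.png",cv2.resize(p[b[1]:b[3],b[0]:b[2]],None,fx=8,fy=8,interpolation=2))
    h=cv2.cvtColor(p,cv2.COLOR_BGR2HSV);m=cv2.inRange(h,(15,50,90),(35,160,255))
    k=np.zeros_like(m);k[b[1]:b[3],b[0]:b[2]]=m[b[1]:b[3],b[0]:b[2]]
    k=cv2.morphologyEx(k,cv2.MORPH_OPEN,np.ones((2,2)))
    nn,l,stt,_=cv2.connectedComponentsWithStats(k);i=1+stt[1:,4].argmax();k=l==i
    v,u=np.nonzero(k);P=dep(n,d,np.c_[u,v]);P=P[(d[v,u]>0)&(P[:,2]>.05)]
    print(n,stt[i],len(P),P.min(0),P.max(0));np.save(f"pics/bone_{n}.npy",P);Pall.append(P)
    t=P[np.argsort(-P[:,2])[:8]];print("top pts",t.mean(0))
    # silhouette rows widths
    c=P.mean(0);U,S,V=np.linalg.svd(P-c);a=V[0]*np.sign(V[0,2]);print("axis",a,"tilt",np.degrees(np.arccos(a[2])),"c",c)
    if n=="side":
        for z in np.arange(.06,.15,.01):
            S=P[abs(P[:,2]-z)<.004]
            if len(S):print(z,S.min(0),S.max(0))
E
```

```text
side [356 231  10   5  34] 30 [0.596 0.048 0.106] [0.621 0.057 0.12 ]
top pts [0.606 0.051 0.118]
axis [0.99  0.065 0.123] tilt 82.9174304667083 c [0.607 0.053 0.114]
0.10999999999999997 [0.596 0.05  0.109] [0.621 0.056 0.113]
0.11999999999999997 [0.6   0.048 0.116] [0.614 0.054 0.12 ]
top [285 188  29  13 240] 239 [0.588 0.004 0.059] [0.619 0.07  0.139]
top pts [0.599 0.062 0.137]
axis [-0.109  0.638  0.762] tilt 40.33026332253263 c [0.604 0.036 0.099]
```

View pics/side6.png

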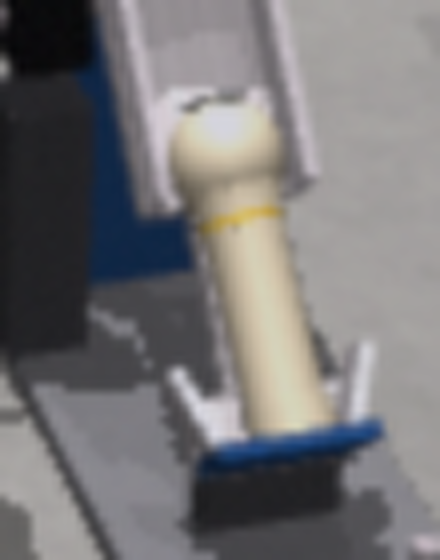

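View pics/top6.png

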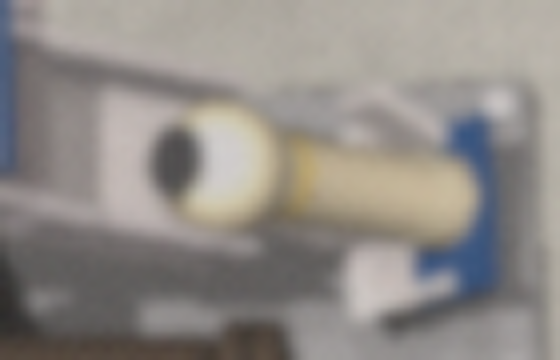

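```bash
python3 - <<'E'
from h import *
from scipy.optimize import least_squares
A=[]
for n,b in(("side",(340,210,385,268)),("top",(265,178,320,205))):
    p,d=cams.read_camera(n)
    h=cv2.cvtColor(p,cv2.COLOR_BGR2HSV);v,u=np.mgrid[b[1]:b[3],b[0]:b[2]];v=v.ravel();u=u.ravel()
    P=dep(n,d,np.c_[u,v]);hs=h[v,u]
    x=.611-.038*(P[:,1]-.02)
    m=(d[v,u]>0)&(abs(P[:,0]-x)<.02)&(P[:,2]-P[:,1]>.03)&(P[:,1]>0)&(P[:,1]<.11)
    Q=P[m];hs=hs[m];s=(hs[:,0]>14)&(hs[:,0]<38)&(hs[:,1]>25)
    Q=Q[s];print(n,len(Q));A.append(Q)
    for z in np.arange(.06,.16,.01):
        S=Q[abs(Q[:,2]-z)<.004]
        if len(S):print(round(z,2),len(S),S.min(0),S.max(0))
def fit(Q):
    S=Q[(Q[:,2]<.112)&(Q[:,2]>.066)]
    def f(q):
        p=np.array([q[0],.04,q[1]]);a=np.array([q[2],q[3],1]);a/=np.linalg.norm(a)
        return np.linalg.norm(np.cross(S-p,a),axis=1)-.0135
    r=least_squares(f,[.61,.085,0,.9],loss="soft_l1",f_scale=.002);q=r.x;a=np.array([q[2],q[3],1]);a/=np.linalg.norm(a)
    print(len(S),"pt",q[0],.04,q[1],"axis",a,"tilt",np.degrees(np.arccos(a[2])),"rms",np.sqrt((f(q)**2).mean()))
    B=Q[Q[:,2]>.125]
    g=least_squares(lambda c:np.linalg.norm(B-c,axis=1)-.02,[.608,.07,.12],loss="soft_l1",f_scale=.002);print("ball",len(B),g.x,np.sqrt((g.fun**2).mean()))
for Q in A+[np.vstack(A)]:fit(Q)
E
```

```text
side 411
0.06 8 [0.599 0.008 0.058] [0.625 0.021 0.064]
0.07 39 [0.6   0.005 0.066] [0.626 0.033 0.074]
0.08 40 [0.598 0.015 0.076] [0.624 0.038 0.084]
0.09 47 [0.597 0.02  0.086] [0.623 0.05  0.094]
0.1 43 [0.596 0.032 0.096] [0.623 0.065 0.104]
0.11 39 [0.594 0.036 0.106] [0.621 0.073 0.114]
0.12 43 [0.59  0.049 0.116] [0.62  0.075 0.124]
0.13 44 [0.589 0.051 0.126] [0.624 0.081 0.134]
0.14 27 [0.59  0.059 0.136] [0.622 0.086 0.142]
top 361
0.06 3 [0.599 0.009 0.062] [0.602 0.017 0.063]
0.07 34 [0.598 0.004 0.066] [0.625 0.026 0.074]
0.08 36 [0.598 0.011 0.076] [0.623 0.031 0.084]
0.09 34 [0.597 0.021 0.087] [0.623 0.048 0.094]
0.1 27 [0.595 0.03  0.096] [0.62  0.052 0.104]
0.11 33 [0.594 0.037 0.106] [0.62  0.056 0.114]
0.12 25 [0.59  0.042 0.116] [0.617 0.065 0.123]
0.13 24 [0.59  0.053 0.127] [0.623 0.089 0.134]
0.14 73 [0.59  0.059 0.136] [0.622 0.09  0.144]
0.15 1 [0.611 0.068 0.15 ] [0.611 0.068 0.15 ]
235 pt 0.6120344808709007 0.04 0.08340112076808796 axis [-0.063  0.682  0.729] tilt 43.22661982872013 rms 0.002141541337000286
ball 86 [0.607 0.078 0.124] 0.0022802771817848036
194 pt 0.610085244167358 0.04 0.08693017497302129 axis [-0.075  0.686  0.723] tilt 43.671088979674096 rms 0.0016503382512559708
ball 119 [0.606 0.076 0.126] 0.0017014906393306546
429 pt 0.6110693212034943 0.04 0.08520744770484596 axis [-0.065  0.682  0.728] tilt 43.261139884333915 rms 0.0022665207136657204
ball 205 [0.606 0.077 0.125] 0.0021750474719899305
```

Fits from both views agree:
- Ball centre ≈ (0.607, 0.077, 0.125), axis lean about 42–43° towards +y.
- Foot ≈ (0.611, 0.013, 0.0555), which matches the required height of 0.056.

I grip about 52 mm above the foot, with the tool tilted 12° so the body clears the ball.

```bash
cat >> h.py <<'E'
def frame(ydir,zdir):
    y=np.array(ydir,float);y/=np.linalg.norm(y);z=np.array(zdir,float);z-=y*(z@y);z/=np.linalg.norm(z);return np.c_[np.cross(y,z),y,z]
GR=frame([-.05*.208,.208,-.978],[1,.05,0])
G=np.array([.609,.048,.0935]);TG=G+.019*GR[:,1]
E
python3 - <<'E'
from h import *
s,P,M=st();print(P,s["qpos"])
print(TG,GR,delta(P,M,[.45,.0,.27],GR))
print(delta(P,M,TG-.11*GR[:,1],GR))
E
```

```text
[0.448 0.098 0.17 ] [-0.006 -0.144  2.15  -0.     1.133  1.52 ]
[0.609 0.052 0.075] [[ 0.049 -0.01   0.999]
 [-0.977  0.208  0.05 ]
 [-0.208 -0.978  0.   ]] (array([  0.218, -10.042,   9.843]), array([ -9.589, -89.894,   9.312]))
(array([-15.869,  -1.251,   7.66 ]), array([ -9.589, -89.894,   9.312]))
```

>>> play_rows(
  steps=[
    {"claw":6.5,"tx":0.2,"ty":-3,"tz":0,"ax":0,"ay":0,"az":0},
    {"claw":6.5,"tx":0.2,"ty":-6,"tz":3,"ax":-9.6,"ay":-89.9,"az":9.3},
    {"claw":6.5,"tx":0.2,"ty":-10,"tz":9.8,"ax":-9.6,"ay":-89.9,"az":9.3},
    {"claw":6.5,"tx":0.2,"ty":-10,"tz":9.8,"ax":-9.6,"ay":-89.9,"az":9.3},
    {"claw":6.5,"tx":0.2,"ty":-10,"tz":9.8,"ax":-9.6,"ay":-89.9,"az":9.3},
    {"claw":6.5,"tx":0.2,"ty":-10,"tz":9.8,"ax":-9.6,"ay":-89.9,"az":9.3},
    {"claw":6.5,"tx":0.2,"ty":-10,"tz":9.8,"ax":-9.6,"ay":-89.9,"az":9.3},
    {"claw":6.5,"tx":0.2,"ty":-10,"tz":9.8,"ax":-9.6,"ay":-89.9,"az":9.3},
    {"claw":6.5,"tx":0.2,"ty":-10,"tz":9.8,"ax":-9.6,"ay":-89.9,"az":9.3},
    {"claw":6.5,"tx":0.2,"ty":-10,"tz":9.8,"ax":-9.6,"ay":-89.9,"az":9.3},
    {"claw":6.5,"tx":0.2,"ty":-10,"tz":9.8,"ax":-9.6,"ay":-89.9,"az":9.3},
    {"claw":6.5,"tx":0.2,"ty":-10,"tz":9.8,"ax":-9.6,"ay":-89.9,"az":9.3},
  ],
)

```text
time: 7.67
eef_pos: [0.4495, -0.0, 0.2689]
tcp_rot: [-0.4, 0.594, -0.5, 0.487]
contact_force: [0.3, -0.1, -0.5]
opening: 0.766
```

```bash
python3 - <<'E'
from h import *
s,P,M=st();print(s["time"],P,s["qpos"],s["opening"]);print(delta(P,M,TG-.11*GR[:,1],GR))
E
```

```text
7.6667 [ 0.45  -0.     0.269] [-0.327 -0.262  2.069  0.178  1.384 -0.157] 0.7662303801574807
(array([-4.55 ,  9.223, 15.319]), array([ -1.443, -14.65 ,   1.539]))
```

>>> play_rows(
  steps=[
    {"claw":6.5,"tx":-1,"ty":0,"tz":4,"ax":-1.4,"ay":-14.6,"az":1.5},
    {"claw":6.5,"tx":-2,"ty":0,"tz":8,"ax":-1.4,"ay":-14.6,"az":1.5},
    {"claw":6.5,"tx":-4.5,"ty":0,"tz":12,"ax":-1.4,"ay":-14.6,"az":1.5},
    {"claw":6.5,"tx":-4.5,"ty":4,"tz":15.3,"ax":-1.4,"ay":-14.6,"az":1.5},
    {"claw":6.5,"tx":-4.5,"ty":7,"tz":15.3,"ax":-1.4,"ay":-14.6,"az":1.5},
    {"claw":6.5,"tx":-4.5,"ty":9.2,"tz":15.3,"ax":-1.4,"ay":-14.6,"az":1.5},
    {"claw":6.5,"tx":-4.5,"ty":9.2,"tz":15.3,"ax":-1.4,"ay":-14.6,"az":1.5},
    {"claw":6.5,"tx":-4.5,"ty":9.2,"tz":15.3,"ax":-1.4,"ay":-14.6,"az":1.5},
  ],
)

```text
time: 8.33
eef_pos: [0.6085, 0.0282, 0.1802]
tcp_rot: [-0.458, 0.541, -0.432, 0.558]
contact_force: [-0.4, -0.4, 1.3]
opening: 0.76
```

```bash
python3 - <<'E'
from h import *
s,P,M=st();print(s["time"],P,s["qpos"],s["opening"]);print(delta(P,M,TG,GR))
p,d=cams.read_camera("side");cv2.imwrite("pics/side7.png",cv2.resize(p[130:300,290:440],None,fx=3.5,fy=3.5))
print(proj("side",[TG,G])*1)
E
```

```text
8.3333 [0.609 0.028 0.18 ] [-0.204  0.202  1.785  0.215  1.219 -0.328] 0.7601181293843142
(array([-0.126, 10.786,  0.178]), array([ 0.18 , -0.417,  0.01 ]))
[[360.204 245.092]
 [361.02  240.061]]
```

View pics/side7.png

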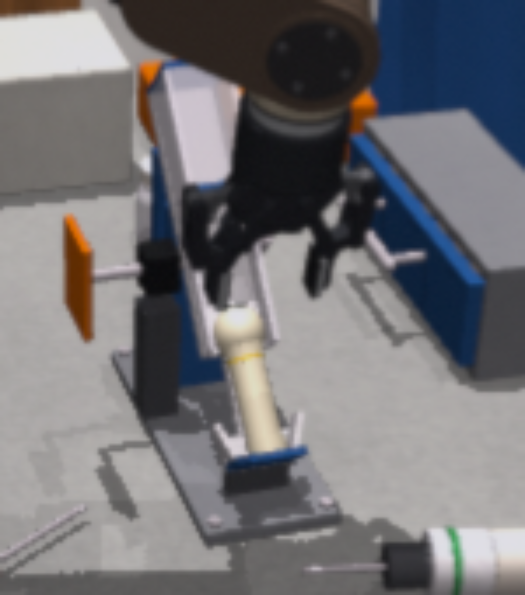

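The fingers are open and poised above the bone; the bone lies as before. I descend along the tool axis.

>>> play_rows(
  steps=[
    {"claw":6.5,"tx":-0.1,"ty":2.5,"tz":0.2,"ax":0,"ay":-0.4,"az":0},
    {"claw":6.5,"tx":-0.1,"ty":5,"tz":0.2,"ax":0,"ay":-0.4,"az":0},
    {"claw":6.5,"tx":-0.1,"ty":6.5,"tz":0.2,"ax":0,"ay":-0.4,"az":0},
    {"claw":6.5,"tx":-0.1,"ty":7.5,"tz":0.2,"ax":0,"ay":-0.4,"az":0},
    {"claw":6.5,"tx":-0.1,"ty":8.2,"tz":0.2,"ax":0,"ay":-0.4,"az":0},
    {"claw":6.5,"tx":-0.1,"ty":8.8,"tz":0.2,"ax":0,"ay":-0.4,"az":0},
    {"claw":6.5,"tx":-0.1,"ty":8.8,"tz":0.2,"ax":0,"ay":-0.4,"az":0},
  ],
)

```text
time: 8.97
eef_pos: [0.6101, 0.0473, 0.0965]
tcp_rot: [-0.458, 0.538, -0.432, 0.561]
contact_force: [-0.9, 0.0, 0.5]
opening: 0.761
```

```bash
python3 - <<'E'
from h import *
s,P,M=st();print(s["time"],P,s["contact_force"],s["opening"]);print(delta(P,M,TG,GR))
p,d=cams.read_camera("side");cv2.imwrite("pics/side8.png",cv2.resize(p[180:300,310:420],None,fx=5,fy=5))
E
```

```text
8.9667 [0.61  0.047 0.096] [-0.901  0.025  0.458] 0.7608648975815661
(array([-0.013,  2.205, -0.108]), array([-0.082,  0.012,  0.075]))
```

View pics/side8.png

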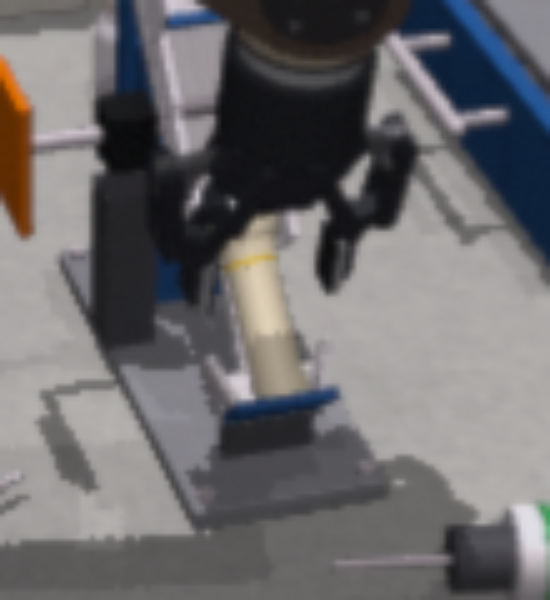

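>>> play_rows(
  steps=[
    {"claw":6.5,"tx":0,"ty":0.7,"tz":-0.1,"ax":0,"ay":0,"az":0},
    {"claw":6.5,"tx":0,"ty":1.4,"tz":-0.1,"ax":0,"ay":0,"az":0},
    {"claw":6.5,"tx":0,"ty":2.0,"tz":-0.1,"ax":0,"ay":0,"az":0},
    {"claw":6.5,"tx":0,"ty":2.0,"tz":-0.1,"ax":0,"ay":0,"az":0},
    {"claw":4,"tx":0,"ty":2.0,"tz":-0.1,"ax":0,"ay":0,"az":0},
    {"claw":3.4,"tx":0,"ty":2.0,"tz":-0.1,"ax":0,"ay":0,"az":0},
    {"claw":3.2,"tx":0,"ty":2.0,"tz":-0.1,"ax":0,"ay":0,"az":0},
    {"claw":3.2,"tx":0,"ty":2.0,"tz":-0.1,"ax":0,"ay":0,"az":0},
  ],
  grip_force=20,
)

```text
time: 9.68
eef_pos: [0.6088, 0.0515, 0.0767]
tcp_rot: [-0.459, 0.538, -0.432, 0.561]
contact_force: [0.4, 1.0, 0.8]
opening: 0.378
```

```bash
python3 - <<'E'
from h import *
s,P,M=st();print(s["time"],P,s["contact_force"],s["opening"]);print(delta(P,M,TG,GR))
p,d=cams.read_camera("side");cv2.imwrite("pics/side9.png",cv2.resize(p[180:300,310:420],None,fx=5,fy=5))
E
```

```text
9.6833 [0.609 0.052 0.077] [0.447 0.956 0.817] 0.3775047441116316
(array([-0.006,  0.186,  0.006]), array([-0.06 ,  0.013,  0.071]))
```

View pics/side9.png

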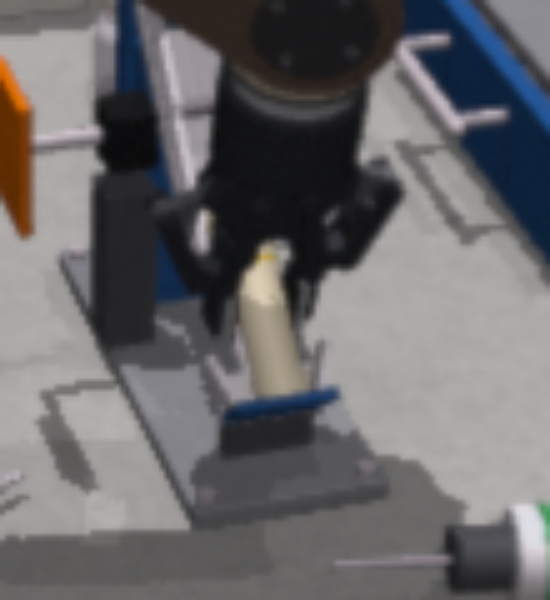

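The fingers straddle the shaft evenly. Closing.

>>> play_rows(
  steps=[
    {"claw":2.6,"tx":0,"ty":0,"tz":0,"ax":0,"ay":0,"az":0},
    {"claw":2.0,"tx":0,"ty":0,"tz":0,"ax":0,"ay":0,"az":0},
    {"claw":2.0,"tx":0,"ty":0,"tz":0,"ax":0,"ay":0,"az":0},
    {"claw":2.0,"tx":0,"ty":0,"tz":0,"ax":0,"ay":0,"az":0},
    {"claw":2.0,"tx":0,"ty":0,"tz":0,"ax":0,"ay":0,"az":0},
  ],
  grip_force=60,
)

```text
time: 10.15
eef_pos: [0.6092, 0.0512, 0.077]
tcp_rot: [-0.458, 0.537, -0.432, 0.561]
contact_force: [3.0, -1.4, 3.3]
opening: 0.3
```

```bash
python3 - <<'E'
from h import *
s,P,M=st();print(s["time"],P,s["contact_force"],s["opening"]);print(M.T@np.array([0,-.67,.74])*10, M.T@np.array([0,0,10]))
E
```

```text
10.15 [0.609 0.051 0.077] [ 3.014 -1.409  3.271] 0.29955400592386483
[ 5.018 -8.624 -0.315] [-2.066 -9.784  0.023]
```

>>> play_rows(
  steps=[
    {"claw":2.0,"tx":-0.2,"ty":-1,"tz":0,"ax":0,"ay":0,"az":0},
    {"claw":2.0,"tx":-0.5,"ty":-2.5,"tz":0,"ax":0,"ay":0,"az":0},
    {"claw":2.0,"tx":-1,"ty":-5,"tz":0,"ax":0,"ay":0,"az":0},
    {"claw":2.0,"tx":-1.6,"ty":-7.5,"tz":0,"ax":0,"ay":0,"az":0},
    {"claw":2.0,"tx":-2.1,"ty":-10,"tz":0,"ax":0,"ay":0,"az":0},
    {"claw":2.0,"tx":-2.6,"ty":-12.5,"tz":0,"ax":0,"ay":0,"az":0},
    {"claw":2.0,"tx":-2.9,"ty":-14,"tz":0,"ax":0,"ay":0,"az":0},
    {"claw":2.0,"tx":-2.9,"ty":-14,"tz":0,"ax":0,"ay":0,"az":0},
    {"claw":2.0,"tx":-2.9,"ty":-14,"tz":0,"ax":0,"ay":0,"az":0},
  ],
)

```text
time: 10.9
eef_pos: [0.6078, 0.0511, 0.2193]
tcp_rot: [-0.459, 0.538, -0.431, 0.56]
contact_force: [-0.3, 0.2, -2.8]
opening: 0.296
```

```bash
python3 - <<'E'
from h import *
s,P,M=st();print(s["time"],P,s["contact_force"],s["opening"],s["qpos"])
g=P-.019*M[:,1];a=np.array([-.04,.675,.735]);a/=np.linalg.norm(a);print(M.T@a,proj("side",g))
p,d=cams.read_camera("side");cv2.imwrite("pics/side10.png",cv2.resize(p[100:300,290:450],None,fx=3,fy=3))
E
```

```text
10.9 [0.608 0.051 0.219] [-0.287  0.18  -2.777] 0.2961461369960345 [-0.167  0.161  1.758  0.213  1.276 -0.285]
[-0.815 -0.58  -0.006] [[363.309 191.832]]
```

View pics/side10.png

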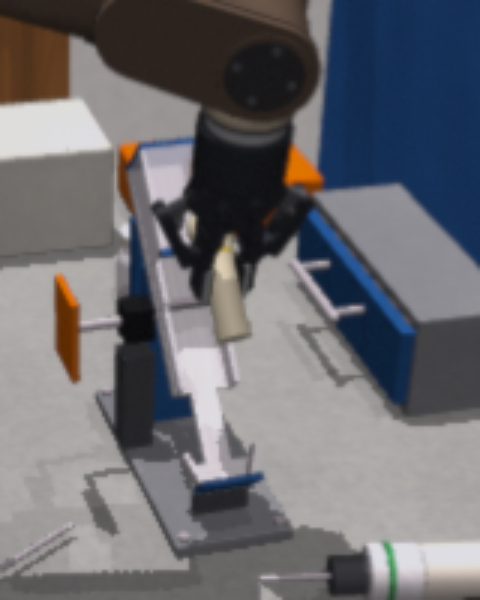

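The bone is held clear of the dispenser with about 2.8 N of weight. In the tool frame its axis is about (-0.815,-0.58,0). Next I work out the upright pose over the pad.

```bash
cat >> h.py <<'E'
def upright(az,a):  # tool rotation putting tool-frame axis a (x,y comps) up, tool y heading az deg
    a=np.array(a,float);a/=np.linalg.norm(a)
    h=np.radians(az);R0=frame([np.cos(h),np.sin(h),0],[np.sin(h),-np.cos(h),0])
    b=R0@a;r,_=R.align_vectors([[0,0,1],[np.sin(h),-np.cos(h),0]],[b,R0[:,2]],weights=[1e6,1]);return r.as_matrix()@R0
A0=[-.815,-.58,0]
PAD=np.array([.541,-.3855,.012])
E
python3 - <<'E'
from h import *
s,P,M=st()
for az in(0,30,60,90):
    F=upright(az,A0);print(az,F,F@A0);T=PAD+[0,0,.14]+.019*F[:,1]
    print(T,delta(P,M,T,F))
E
```

```text
0 [[-0.58   0.815 -0.   ]
 [ 0.     0.    -1.   ]
 [-0.815 -0.58  -0.   ]] [-0. -0.  1.]
[ 0.556 -0.386  0.141] (array([44.01 , -1.479, -7.239]), array([52.044, 79.062, 32.809]))
30 [[-0.502  0.706  0.5  ]
 [-0.29   0.407 -0.866]
 [-0.815 -0.58  -0.   ]] [0. 0. 1.]
[ 0.554 -0.378  0.141] (array([43.243, -1.315, -7.407]), array([35.381, 53.626, 38.237]))
60 [[-0.29   0.407  0.866]
 [-0.502  0.706 -0.5  ]
 [-0.815 -0.58   0.   ]] [-0. -0.  1.]
[ 0.549 -0.372  0.141] (array([42.662, -1.19 , -7.944]), array([18.607, 28.037, 41.433]))
90 [[-0.     0.     1.   ]
 [-0.58   0.815 -0.   ]
 [-0.815 -0.58  -0.   ]] [ 0. -0.  1.]
[ 0.541 -0.37   0.141] (array([42.422, -1.137, -8.707]), array([ 1.776,  2.378, 42.575]))
```

>>> play_rows(
  steps=[
    {"claw":2.0,"tx":3.5,"ty":-1.5,"tz":-0.6,"ax":3.2,"ay":4.9,"az":3.5},
    {"claw":2.0,"tx":7,"ty":-2,"tz":-1.2,"ax":6.4,"ay":9.8,"az":7},
    {"claw":2.0,"tx":11,"ty":-2,"tz":-1.9,"ax":9.6,"ay":14.6,"az":10.4},
    {"claw":2.0,"tx":15,"ty":-2,"tz":-2.6,"ax":12.8,"ay":19.5,"az":13.9},
    {"claw":2.0,"tx":19,"ty":-2,"tz":-3.3,"ax":16,"ay":24.4,"az":17.4},
    {"claw":2.0,"tx":23,"ty":-2,"tz":-4,"ax":19.3,"ay":29.2,"az":20.9},
    {"claw":2.0,"tx":27,"ty":-2,"tz":-4.7,"ax":22.5,"ay":34.1,"az":24.3},
    {"claw":2.0,"tx":31,"ty":-2,"tz":-5.4,"ax":25.7,"ay":39,"az":27.8},
    {"claw":2.0,"tx":35,"ty":-2,"tz":-6.1,"ax":29,"ay":43.9,"az":31.3},
    {"claw":2.0,"tx":39,"ty":-2,"tz":-6.8,"ax":32.2,"ay":48.8,"az":34.8},
    {"claw":2.0,"tx":42,"ty":-1.5,"tz":-7.2,"ax":35.4,"ay":53.6,"az":38.2},
    {"claw":2.0,"tx":43.2,"ty":-1.3,"tz":-7.4,"ax":35.4,"ay":53.6,"az":38.2},
  ],
)

```text
time: 11.95
eef_pos: [0.5518, -0.3791, 0.1355]
tcp_rot: [0.154, 0.693, -0.523, 0.472]
contact_force: [-0.7, 1.3, -3.1]
opening: 0.298
```

```bash
python3 - <<'E'
from h import *
s,P,M=st();print(s["time"],P,s["contact_force"],s["opening"],s["qpos"])
F=upright(30,A0);T=PAD+[0,0,.14]+.019*F[:,1];print(delta(P,M,T,F))
for n in("side","top"):
    p,d=cams.read_camera(n);cv2.imwrite(f"pics/{n}11.png",p)
E
```

```text
11.95 [ 0.552 -0.379  0.136] [-0.722  1.334 -3.132] 0.2983879021059167 [-1.074  0.382  1.859  1.052  1.219 -0.573]
(array([-0.617, -0.079,  0.013]), array([-0.116, -0.667, -0.066]))
```

View pics/side11.png

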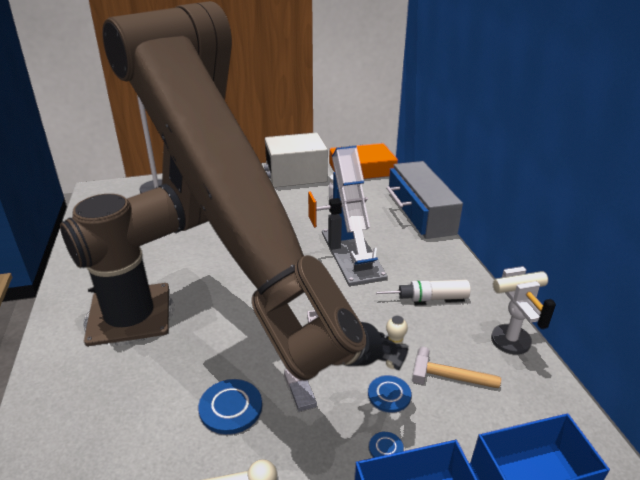

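View pics/top11.png

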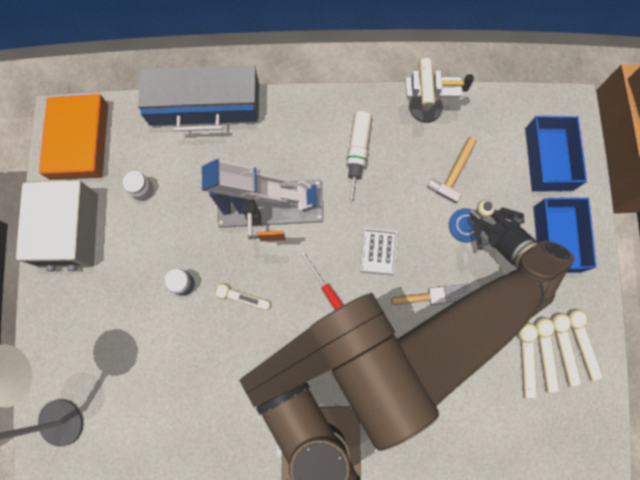

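Both views show the bone held nearly upright over the middle pad: ball in side view at about (397,327), in top view at about (486,208). I measure its axis and foot.

```bash
cat > bm.py <<'E'
from h import *
from scipy.optimize import least_squares
def measure(tag,zlo,show=True):
    """zlo: approx foot z"""
    s,P,M=st();g=P-.019*M[:,1];allS=[];allB=[];out=[]
    for n in("side","top"):
        p,d=cams.read_camera(n);h=cv2.cvtColor(p,cv2.COLOR_BGR2HSV)
        c=proj(n,g)[0].astype(int);v,u=np.mgrid[c[1]-50:c[1]+50,c[0]-40:c[0]+40];v=v.ravel();u=u.ravel()
        Q=dep(n,d,np.c_[u,v]);hs=h[v,u].astype(int)
        m=(d[v,u]>0)&(np.linalg.norm(Q[:,:2]-g[:2],axis=1)<.06)&(Q[:,2]>zlo-.01)&(hs[:,2]>75)&(((hs[:,0]>12)&(hs[:,0]<40)&(hs[:,1]>25)))
        Q=Q[m];uv=np.c_[u,v][m]
        S=Q[(Q[:,2]>zlo+.008)&(Q[:,2]<zlo+.074)];B=Q[Q[:,2]>zlo+.088]
        print(n,len(S),len(B));allS.append(S);allB.append(B)
        if len(uv) and show:
            z=cv2.resize(p[c[1]-60:c[1]+60,c[0]-60:c[0]+60],None,fx=4,fy=4);cv2.imwrite(f"pics/{tag}_{n}.png",z)
        if n=="side" and len(S):
            for zz in np.arange(zlo,zlo+.12,.01):
                k=Q[abs(Q[:,2]-zz)<.005]
                if len(k):print(round(zz,3),len(k),k.min(0),k.max(0))
    for nm,B in(("side",allB[0]),("top",allB[1]),("both",np.vstack(allB))):
        if len(B)>20:
            r=least_squares(lambda c:np.linalg.norm(B-c,axis=1)-.02,[g[0],g[1],zlo+.095],loss="soft_l1",f_scale=.002);print(nm,"ball",r.x,np.sqrt((r.fun**2).mean()))
    S=allS[0]
    def f(q):
        a=np.array([q[2],q[3],1]);a/=np.linalg.norm(a);return np.linalg.norm(np.cross(S-np.array([q[0],q[1],zlo+.045]),a),axis=1)-.0135
    r=least_squares(f,[g[0],g[1],0,0],loss="soft_l1",f_scale=.002);print("shaft side at z",zlo+.045,r.x,np.sqrt((r.fun**2).mean()));print("g",g)
E
python3 -c "
from bm import *
measure('m1',.097)"
```

```text
side 56 248
0.097 20 [ 0.529 -0.4    0.095] [ 0.541 -0.384  0.102]
0.107 24 [ 0.529 -0.398  0.102] [ 0.538 -0.383  0.111]
0.117 5 [ 0.53  -0.397  0.112] [ 0.536 -0.39   0.114]
0.157 5 [ 0.533 -0.398  0.161] [ 0.55  -0.372  0.161]
0.167 34 [ 0.528 -0.401  0.162] [ 0.552 -0.384  0.172]
0.177 37 [ 0.526 -0.408  0.173] [ 0.55  -0.385  0.182]
0.187 65 [ 0.522 -0.42   0.182] [ 0.555 -0.379  0.192]
0.197 121 [ 0.522 -0.407  0.192] [ 0.556 -0.376  0.202]
0.207 71 [ 0.525 -0.404  0.202] [ 0.558 -0.374  0.212]
top 14 194
side ball [ 0.542 -0.385  0.191] 0.0022579281244761345
top ball [ 0.543 -0.385  0.195] 0.0017950215797409338
both ball [ 0.543 -0.384  0.194] 0.0023597296095207174
shaft side at z 0.14200000000000002 [ 0.543 -0.385 -0.002 -0.006] 0.0012700165578209007
g [ 0.54  -0.386  0.149]
```

```bash
python3 -c "
import cv2,numpy as np
cv2.imwrite('pics/m1.png',np.hstack([cv2.imread('pics/m1_side.png')[:400,:390],cv2.imread('pics/m1_top.png')[:400,:390]]))"
```

```text
(no output)
```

View pics/m1.png

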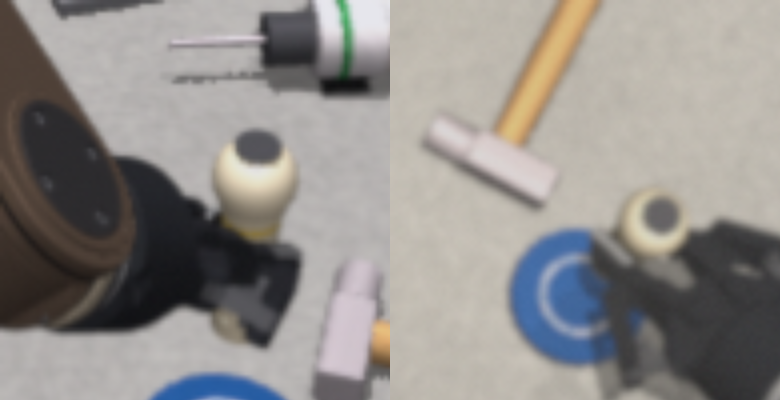

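```bash
python3 - <<'E'
from h import *
s,P,M=st();print(M.T@np.array([-.2,0,-7.4]))
E
```

```text
[ 6.139  4.135 -0.103]
```

>>> play_rows(
  steps=[
    {"claw":2.0,"tx":1.5,"ty":1,"tz":0,"ax":0,"ay":0,"az":0},
    {"claw":2.0,"tx":3,"ty":2,"tz":0,"ax":0,"ay":0,"az":0},
    {"claw":2.0,"tx":4.3,"ty":2.9,"tz":-0.1,"ax":0,"ay":0,"az":0},
    {"claw":2.0,"tx":5.2,"ty":3.5,"tz":-0.1,"ax":0,"ay":0,"az":0},
    {"claw":2.0,"tx":5.8,"ty":3.9,"tz":-0.1,"ax":0,"ay":0,"az":0},
    {"claw":2.0,"tx":6.1,"ty":4.1,"tz":-0.1,"ax":0,"ay":0,"az":0},
    {"claw":2.0,"tx":6.1,"ty":4.1,"tz":-0.1,"ax":0,"ay":0,"az":0},
    {"claw":2.0,"tx":6.1,"ty":4.1,"tz":-0.1,"ax":0,"ay":0,"az":0},
    {"claw":2.0,"tx":6.1,"ty":4.1,"tz":-0.1,"ax":0,"ay":0,"az":0},
  ],
)

```text
time: 12.9
eef_pos: [0.5544, -0.3782, 0.0703]
tcp_rot: [0.151, 0.689, -0.524, 0.478]
contact_force: [0.4, 0.0, -2.3]
opening: 0.296
```

```bash
python3 -c "
from bm import *
s,P,M=st();print(s['time'],P,s['contact_force'],s['opening']);print(M.T@[0,0,-10])
measure('m2',.024)
cv2.imwrite('pics/m2.png',np.hstack([cv2.imread('pics/m2_side.png')[:400,:390],cv2.imread('pics/m2_top.png')[:400,:390]]))"
```

```text
12.9 [ 0.554 -0.378  0.07 ] [ 0.399  0.029 -2.312] 0.29620454427320625
[ 8.164  5.775 -0.047]
side 23 232
0.034 14 [ 0.53  -0.401  0.03 ] [ 0.537 -0.39   0.038]
0.044 1 [ 0.533 -0.4    0.043] [ 0.533 -0.4    0.043]
0.084 1 [ 0.552 -0.393  0.089] [ 0.552 -0.393  0.089]
0.094 15 [ 0.53  -0.399  0.093] [ 0.551 -0.382  0.099]
0.104 38 [ 0.527 -0.408  0.099] [ 0.552 -0.385  0.109]
0.114 30 [ 0.525 -0.403  0.109] [ 0.551 -0.39   0.119]
0.124 81 [ 0.52  -0.422  0.119] [ 0.556 -0.377  0.129]
0.134 116 [ 0.523 -0.405  0.129] [ 0.559 -0.376  0.139]
top 11 158
side ball [ 0.543 -0.385  0.123] 0.002929512625849305
top ball [ 0.542 -0.387  0.124] 0.0018363958276109609
both ball [ 0.543 -0.385  0.124] 0.0026183551717889513
shaft side at z 0.069 [ 0.544 -0.386 -0.014  0.069] 0.0010561856905335486
g [ 0.541 -0.386  0.081]
```

View pics/m2.png

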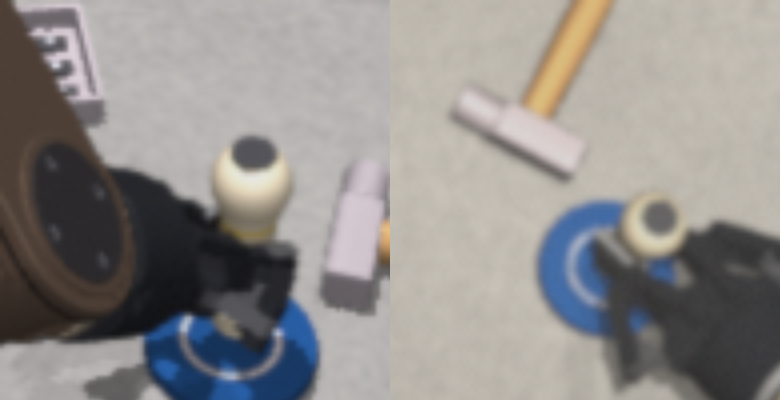

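>>> play_rows(
  steps=[
    {"claw":2.0,"tx":0.4,"ty":0.28,"tz":0,"ax":0,"ay":0,"az":0},
    {"claw":2.0,"tx":0.75,"ty":0.53,"tz":0,"ax":0,"ay":0,"az":0},
    {"claw":2.0,"tx":1.0,"ty":0.71,"tz":0,"ax":0,"ay":0,"az":0},
    {"claw":2.0,"tx":1.1,"ty":0.78,"tz":0,"ax":0,"ay":0,"az":0},
    {"claw":2.0,"tx":1.1,"ty":0.78,"tz":0,"ax":0,"ay":0,"az":0},
    {"claw":2.0,"tx":1.1,"ty":0.78,"tz":0,"ax":0,"ay":0,"az":0},
  ],
)

```text
time: 13.5
eef_pos: [0.5538, -0.3777, 0.0553]
tcp_rot: [0.151, 0.69, -0.523, 0.477]
contact_force: [0.4, 0.6, -2.4]
opening: 0.298
```

>>> play_rows(
  steps=[
    {"claw":2.0,"tx":0.08,"ty":0.06,"tz":0,"ax":0,"ay":0,"az":0},
    {"claw":2.0,"tx":0.16,"ty":0.11,"tz":0,"ax":0,"ay":0,"az":0},
    {"claw":2.0,"tx":0.16,"ty":0.11,"tz":0,"ax":0,"ay":0,"az":0},
    {"claw":2.0,"tx":0.16,"ty":0.11,"tz":0,"ax":0,"ay":0,"az":0},
  ],
)

```text
time: 13.83
eef_pos: [0.5539, -0.3778, 0.0536]
tcp_rot: [0.151, 0.69, -0.523, 0.477]
contact_force: [-0.0, 0.1, -3.3]
opening: 0.296
```

>>> play_rows(
  steps=[
    {"claw":2.0,"tx":0.08,"ty":0.06,"tz":0,"ax":0,"ay":0,"az":0},
    {"claw":2.0,"tx":0.08,"ty":0.06,"tz":0,"ax":0,"ay":0,"az":0},
    {"claw":2.0,"tx":0.08,"ty":0.06,"tz":0,"ax":0,"ay":0,"az":0},
  ],
)

```text
time: 14.08
eef_pos: [0.554, -0.3779, 0.0527]
tcp_rot: [0.151, 0.69, -0.523, 0.477]
contact_force: [0.4, 0.1, -3.1]
opening: 0.297
```

>>> play_rows(
  steps=[
    {"claw":2.0,"tx":0.08,"ty":0.06,"tz":0,"ax":0,"ay":0,"az":0},
    {"claw":2.0,"tx":0.08,"ty":0.06,"tz":0,"ax":0,"ay":0,"az":0},
    {"claw":2.0,"tx":0.08,"ty":0.06,"tz":0,"ax":0,"ay":0,"az":0},
  ],
)

```text
time: 14.33
eef_pos: [0.5541, -0.3779, 0.0526]
tcp_rot: [0.152, 0.69, -0.523, 0.478]
contact_force: [-2.1, 0.1, 2.2]
opening: 0.296
```

Contact made (force z from -3.1 to +2.2 N, motion stopped). I check the attitude before letting go.

```bash
python3 -c "
from bm import *
s,P,M=st();print(s['time'],P,s['contact_force'],s['wrist_torque'])
measure('m3',.012)
a=cv2.imread('pics/m3_side.png')[:400,:390]
p,d=cams.read_camera('side')
# cap centre vs ball outline in side view
cv2.imwrite('pics/m3.png',np.hstack([a,cv2.imread('pics/m3_top.png')[:400,:390]]))
print(M@np.array(A0))"
```

```text
14.3333 [ 0.554 -0.378  0.053] [-2.098  0.097  2.202] [0.161 0.386 0.202]
side 35 207
0.012 5 [ 0.529 -0.397  0.013] [ 0.535 -0.392  0.017]
0.022 4 [ 0.529 -0.397  0.018] [ 0.534 -0.392  0.021]
0.072 6 [ 0.538 -0.397  0.072] [ 0.555 -0.389  0.076]
0.082 29 [ 0.529 -0.399  0.078] [ 0.553 -0.379  0.086]
0.092 36 [ 0.527 -0.41   0.088] [ 0.551 -0.385  0.097]
0.102 56 [ 0.521 -0.417  0.098] [ 0.557 -0.374  0.107]
0.112 99 [ 0.524 -0.407  0.107] [ 0.558 -0.373  0.117]
0.122 62 [ 0.525 -0.403  0.117] [ 0.558 -0.373  0.126]
top 12 154
side ball [ 0.543 -0.384  0.106] 0.002843260990083441
top ball [ 0.542 -0.387  0.107] 0.002197751203545414
both ball [ 0.543 -0.385  0.106] 0.0026798820362916504
shaft side at z 0.056999999999999995 [ 0.541 -0.384  0.072 -0.003] 0.0008180828796238341
g [ 0.541 -0.386  0.064]
[-0.005  0.     1.   ]
```

View pics/m3.png

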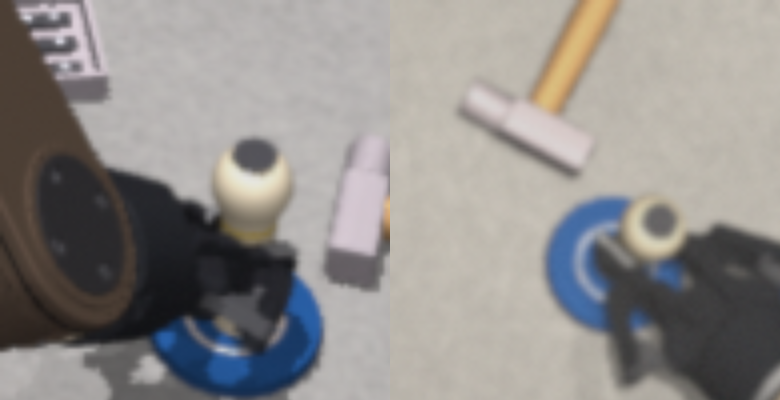

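>>> play_rows(
  steps=[
    {"claw":2.4,"tx":0,"ty":0,"tz":0,"ax":0,"ay":0,"az":0},
    {"claw":2.6,"tx":0,"ty":0,"tz":0,"ax":0,"ay":0,"az":0},
    {"claw":2.7,"tx":0,"ty":0,"tz":0,"ax":0,"ay":0,"az":0},
    {"claw":2.8,"tx":0,"ty":0,"tz":0,"ax":0,"ay":0,"az":0},
    {"claw":3.0,"tx":0,"ty":0,"tz":0,"ax":0,"ay":0,"az":0},
    {"claw":3.2,"tx":0,"ty":0,"tz":0,"ax":0,"ay":0,"az":0},
    {"claw":3.2,"tx":0,"ty":0,"tz":0,"ax":0,"ay":0,"az":0},
    {"claw":3.2,"tx":0,"ty":0,"tz":0,"ax":0,"ay":0,"az":0},
  ],
  grip_force=20,
)

```text
time: 15.15
eef_pos: [0.5538, -0.3777, 0.0512]
tcp_rot: [0.151, 0.69, -0.523, 0.477]
contact_force: [0.8, 0.8, -0.3]
opening: 0.37
```

```bash
python3 -c "
from bm import *
s,P,M=st();print(s['time'],P,s['contact_force'],s['opening'])
measure('m4',.012)
cv2.imwrite('pics/m4.png',np.hstack([cv2.imread('pics/m4_side.png')[:400,:390],cv2.imread('pics/m4_top.png')[:400,:390]]))"
```

```text
15.15 [ 0.554 -0.378  0.051] [ 0.845  0.848 -0.344] 0.37022344440248767
side 52 216
0.012 4 [ 0.53  -0.397  0.013] [ 0.534 -0.394  0.017]
0.022 3 [ 0.529 -0.398  0.017] [ 0.533 -0.392  0.019]
0.062 1 [ 0.555 -0.391  0.065] [ 0.555 -0.391  0.065]
0.072 11 [ 0.531 -0.4    0.072] [ 0.553 -0.386  0.077]
0.082 43 [ 0.53  -0.407  0.077] [ 0.552 -0.385  0.087]
0.092 33 [ 0.529 -0.403  0.088] [ 0.553 -0.385  0.097]
0.102 52 [ 0.521 -0.422  0.097] [ 0.559 -0.382  0.107]
0.112 108 [ 0.524 -0.406  0.107] [ 0.561 -0.376  0.117]
0.122 63 [ 0.528 -0.403  0.117] [ 0.56  -0.376  0.126]
top 29 150
side ball [ 0.544 -0.385  0.106] 0.0035023828395366963
top ball [ 0.544 -0.387  0.107] 0.0022190017221050107
both ball [ 0.544 -0.385  0.106] 0.0030835202312497665
shaft side at z 0.056999999999999995 [ 0.546 -0.38  -0.081 -0.233] 0.002032414329963365
g [ 0.54  -0.385  0.062]
```

View pics/m4.png

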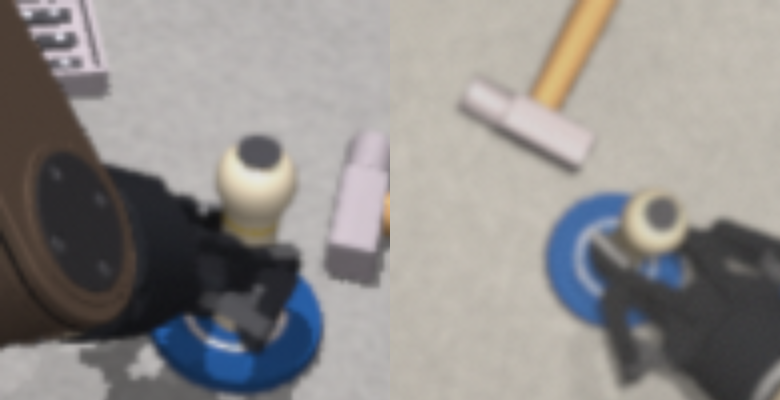

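The bone is free and standing; contact force is near zero. I open wider, then back away along the tool axis.

>>> play_rows(
  steps=[
    {"claw":3.6,"tx":0,"ty":0,"tz":0,"ax":0,"ay":0,"az":0},
    {"claw":4.2,"tx":0,"ty":0,"tz":0,"ax":0,"ay":0,"az":0},
    {"claw":5,"tx":0,"ty":0,"tz":0,"ax":0,"ay":0,"az":0},
    {"claw":6,"tx":0,"ty":0,"tz":0,"ax":0,"ay":0,"az":0},
    {"claw":6,"tx":0,"ty":0,"tz":0,"ax":0,"ay":0,"az":0},
    {"claw":6,"tx":0,"ty":0,"tz":0,"ax":0,"ay":0,"az":0},
  ],
)

```text
time: 15.75
eef_pos: [0.5539, -0.3778, 0.0516]
tcp_rot: [0.151, 0.69, -0.523, 0.477]
contact_force: [0.2, -0.0, 0.9]
opening: 0.701
```

```bash
python3 -c "
from bm import *
s,P,M=st();print(s['time'],P,s['contact_force'],s['opening'])
measure('m5',.012)
cv2.imwrite('pics/m5.png',np.hstack([cv2.imread('pics/m5_side.png')[:400,:390],cv2.imread('pics/m5_top.png')[:400,:390]]))"
```

```text
15.75 [ 0.554 -0.378  0.052] [ 0.22  -0.047  0.899] 0.701117947366614
side 83 209
0.012 2 [ 0.531 -0.396  0.014] [ 0.534 -0.394  0.015]
0.042 8 [ 0.541 -0.4    0.039] [ 0.546 -0.397  0.047]
0.052 1 [ 0.545 -0.399  0.05 ] [ 0.545 -0.399  0.05 ]
0.062 13 [ 0.539 -0.399  0.059] [ 0.555 -0.351  0.067]
0.072 23 [ 0.531 -0.398  0.068] [ 0.553 -0.382  0.077]
0.082 39 [ 0.53  -0.43   0.078] [ 0.552 -0.384  0.086]
0.092 35 [ 0.529 -0.403  0.087] [ 0.553 -0.385  0.097]
0.102 46 [ 0.523 -0.422  0.098] [ 0.56  -0.378  0.107]
0.112 119 [ 0.516 -0.426  0.107] [ 0.561 -0.374  0.117]
0.122 52 [ 0.528 -0.403  0.117] [ 0.558 -0.379  0.125]
top 76 152
side ball [ 0.545 -0.385  0.106] 0.004018959936321076
top ball [ 0.543 -0.387  0.107] 0.0020739630600284157
both ball [ 0.544 -0.385  0.106] 0.003367266617362803
shaft side at z 0.056999999999999995 [ 0.544 -0.385  0.013 -0.022] 0.005921341218656437
g [ 0.54  -0.385  0.063]
```

View pics/m5.png

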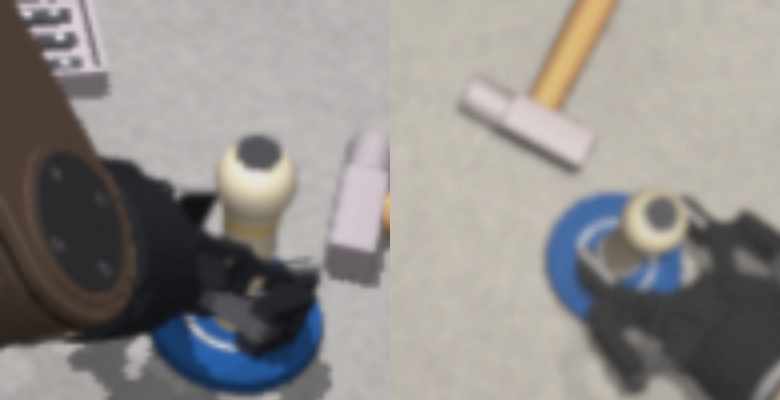

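>>> play_rows(
  steps=[
    {"claw":6,"tx":0,"ty":-0.8,"tz":0,"ax":0,"ay":0,"az":0},
    {"claw":6,"tx":0,"ty":-2,"tz":0,"ax":0,"ay":0,"az":0},
    {"claw":6,"tx":0,"ty":-4,"tz":0,"ax":0,"ay":0,"az":0},
    {"claw":6,"tx":0,"ty":-6.5,"tz":0,"ax":0,"ay":0,"az":0},
    {"claw":6,"tx":0,"ty":-9,"tz":0,"ax":0,"ay":0,"az":0},
    {"claw":6,"tx":0,"ty":-12,"tz":0,"ax":0,"ay":0,"az":0},
    {"claw":6,"tx":0,"ty":-14,"tz":0,"ax":0,"ay":0,"az":0},
    {"claw":6,"tx":0,"ty":-14,"tz":0,"ax":0,"ay":0,"az":0},
    {"claw":6,"tx":0,"ty":-14,"tz":0,"ax":0,"ay":0,"az":0},
  ],
)

```text
time: 16.6
eef_pos: [0.454, -0.4363, 0.1339]
tcp_rot: [0.152, 0.689, -0.525, 0.477]
contact_force: [-0.2, 0.2, -0.5]
opening: 0.7
```

```bash
python3 -c "
from h import *
s,P,M=st();print(s['time'],P,s['contact_force'],s['opening'])
L=[]
for k in range(2):
  for n in('side','top'):
    p,d=cams.read_camera(n);cv2.imwrite(f'pics/{n}12.png',p)
    c=proj(n,[.543,-.386,.06])[0].astype(int);L.append(p[c[1]-40:c[1]+40,c[0]-40:c[0]+40])
print(abs(L[0].astype(int)-L[2]).mean(),abs(L[1].astype(int)-L[3]).mean())
cv2.imwrite('pics/m6.png',cv2.resize(np.hstack(L[:2]),None,fx=5,fy=5))"
```

```text
16.6 [ 0.454 -0.436  0.134] [-0.219  0.21  -0.526] 0.6999335671404951
0.62984375 0.9803645833333333
```

View pics/m6.png

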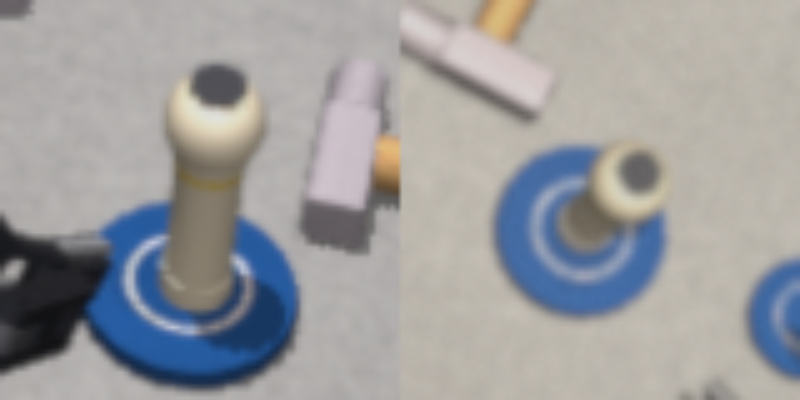

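View pics/side12.png

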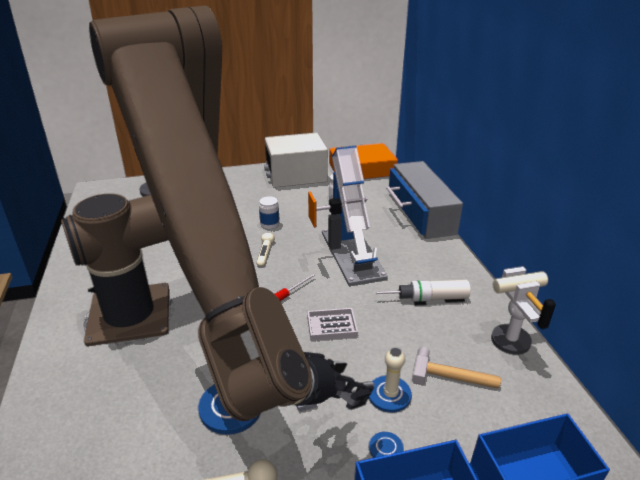

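View pics/top12.png

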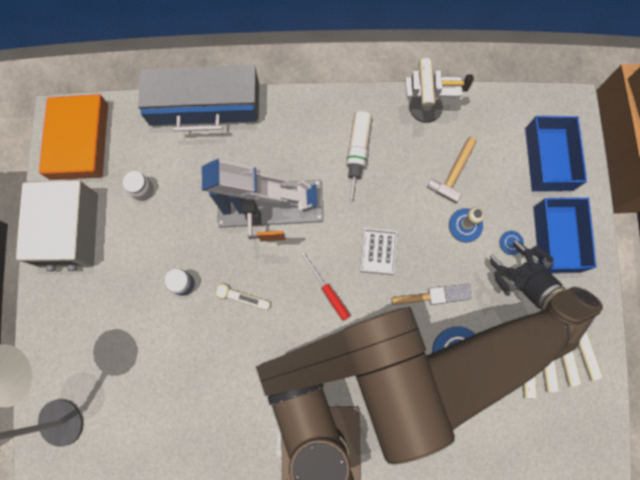

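The bone stands upright with its foot inside the white circle (crop: foot at about (195,290), circle centre at about (188,283)). The bystanders are where they were. I wait a second and compare.

>>> play_rows(
  steps=[
    {"claw":6,"tx":0,"ty":-3,"tz":0,"ax":0,"ay":0,"az":0},
    {"claw":6,"tx":0,"ty":-3,"tz":0,"ax":0,"ay":0,"az":0},
    {"claw":6,"tx":0,"ty":-3,"tz":0,"ax":0,"ay":0,"az":0},
    {"claw":6,"tx":0,"ty":-3,"tz":0,"ax":0,"ay":0,"az":0},
    {"claw":6,"tx":0,"ty":-3,"tz":0,"ax":0,"ay":0,"az":0},
    {"claw":6,"tx":0,"ty":-3,"tz":0,"ax":0,"ay":0,"az":0},
    {"claw":6,"tx":0,"ty":-3,"tz":0,"ax":0,"ay":0,"az":0},
    {"claw":6,"tx":0,"ty":-3,"tz":0,"ax":0,"ay":0,"az":0},
    {"claw":6,"tx":0,"ty":-3,"tz":0,"ax":0,"ay":0,"az":0},
    {"claw":6,"tx":0,"ty":-3,"tz":0,"ax":0,"ay":0,"az":0},
  ],
)

```text
time: 17.63
eef_pos: [0.4337, -0.4468, 0.1497]
tcp_rot: [0.151, 0.69, -0.523, 0.477]
contact_force: [0.1, -0.3, 0.2]
opening: 0.698
```

```bash
python3 -c "
from h import *
old=cv2.imread('pics/top12.png').astype(int);p,d=cams.read_camera('top')
c=proj('top',[.543,-.386,.06])[0].astype(int);w=lambda a:a[c[1]-22:c[1]+22,c[0]-22:c[0]+22]
print(abs(w(old)-w(p)).mean())
p,d=cams.read_camera('side');old=cv2.imread('pics/side12.png').astype(int)
print(abs(old[340:410,382:412]-p[340:410,382:412]).mean())
b=(375,340,412,405);v,u=np.mgrid[b[1]:b[3],b[0]:b[2]];v=v.ravel();u=u.ravel();Q=dep('side',d,np.c_[u,v]);h=cv2.cvtColor(p,cv2.COLOR_BGR2HSV)[v,u]
Q=Q[(d[v,u]>0)&(h[:,0]>12)&(h[:,0]<40)&(h[:,1]>25)&(Q[:,2]>.016)]
from scipy.optimize import least_squares
S=Q[(Q[:,2]>.028)&(Q[:,2]<.085)]
f=lambda q:np.linalg.norm(np.cross(S-np.array([q[0],q[1],.012]),np.array([q[2],q[3],1])/np.linalg.norm([q[2],q[3],1])),axis=1)-.0135
r=least_squares(f,[.54,-.386,0,0],loss='soft_l1',f_scale=.002);print('foot,slope',r.x,len(S),np.sqrt((r.fun**2).mean()),'topz',Q[:,2].max())
s,P,M=st();print(s['time'],P,s['contact_force'])
ctrl.sign_off()"
```

```text
1.306473829201102
1.183968253968254
foot,slope [ 0.543 -0.385  0.012  0.005] 234 0.0012140693160098187 topz 0.1256951515975434
17.7333 [ 0.434 -0.447  0.15 ] [ 0.258  0.495 -0.118]
the job is handed in; nothing more can be done
```

The job is done and handed in at 17.7 s: the bone stands upright, ball up, inside the white circle on the middle-sized pad, with the robot clear of it.

- **Slide:** I pushed it to its end stop (travel stopped, about 24 N at the stop) and held it there for about a second while the bone lay still in the trough. I then backed off fast, and it snapped home; the paddle face measured 0.483 m, as before the push.
- **Placing:** I took the bone from the trough by the shaft, turned it upright, set it down at about 5 N, opened slowly and withdrew.
- **Bone position:** its foot measured (0.543, -0.385), about 2 mm from the centre of the circle. The shaft was within about 1° of vertical, and the top was at 0.126 m against an expected 0.127 m.
- **Standing still:** the bone looked the same in both views about a second apart, apart from small differences of about 1 grey level. I put these down to noise and the arm's shadow.
- **Everything else:** the bystanders look unmoved in the last pictures by eye, and the force on the tool was close to zero at hand-in.
- **Checks that disagreed:** the shaft fits made while the fingers hid the bone were unreliable, with tilt readings of up to about 13°. I did not use them; the fit with the bone in clear view is the one given above.

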